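# Stack a music box plinth and slide it home under the laser

### The arm

A 6-joint arm with a two-finger parallel gripper is mounted at the origin on the work surface. World frame = base frame: x ahead of the robot, y to its left, z up, the work surface at z = 0. Lengths are in m, angles in rad, forces in N, time in s.
With the tool pointing down it reaches from about 0.225 to 0.875 m from the base axis. Payload 3.4 kg.
Tool frame: the origin (TCP) lies on the mounting face of the last link; the fingertips stand 173 mm ahead of it and the grasp point (between the pads) lies 155 mm ahead of it; z points along the fingers, y is the line along which they close (so a half turn about z gives the same grasp; the last joint's range is limited). The gripper opens to 85 mm and grips with 20 to 120 N. Pads are 22 mm wide; open, the fingers measure 114 mm over their backs; the gripper's body (76 mm by 85 mm) begins 54 mm behind the grasp point. The pads swing forward as they close: fully open they stand 13 mm farther back than shut.
Start: joints at [-1.376, 0.276, 1.505, -0, 1.361, -0.121], TCP at [0.179, -0.547, 0.405] pointing down, gripper open.
Joint ranges: [-2.89, 2.89], [-0.75, 2.08], [0.22, 2.7], [-1.18, 4.32], [0.11, 2.71], [-2.7, 2.7]. Speed limits (rad/s): [2.57, 2.57, 3.14, 3.14, 3.14, 3.14].

### API

Orientations are given as a unit quaternion [w, x, y, z].
In Python, from rig import manip gives the robot as it stands.
- The arm moves only by the tool carry_out, never from a script. Its arguments are lists of equal length, an entry for each row: "linear": the shift along the world's x, y, z each as a share of 500 mm, from -1 to 1, a list of three; "angular": the turn, a rotation vector about the world's x, y, z each as a share of 0.08 rad, from -1 to 1, a list of three; "hand": the opening, from 0 (shut) to 1 (fully open). In form: {"linear": [[x, y, z], ...], "angular": [[rx, ry, rz], ...], "hand": [hand, ...]}. A call has 1 to 8 rows; each row shifts and turns the commanded pose from where the row before left it; what a row does not reach is not made up. A row lasts 1/12 s, in which the tool goes at most 41.7 mm and 7.16 degrees, less where a joint would pass 70% of its speed; a pose out of reach is approached as far as the arm can. A call with a number of a shift or a turn outside -1 to 1 is refused whole. A call with a gripper value outside its range is refused whole. The fingers move at their own pace and stop on an object; "force" is the grip in N (left out, the last holds). Time passes only in rows, so rows that do not move let the fingers close. It gives the time, the measured TCP pose, the force, the opening and the grip force at its end, in the units of the state.
- manip.get_state(): the state, without advancing time (a new reading comes with each control period).
- manip.get_image(name): name is "scene" or "top" or "wrist"; returns the picture (420x560x3 uint8, red, green, blue); there is no depth.
- manip.camera_params(name): a dict with "fx", "fy", "cx", "cy" (pixels), "view" (4x4, takes a point from world to camera coordinates); the wrist camera has in their place "hand_eye" (4x4, takes a point from camera to tool coordinates, whose origin is the TCP and whose axes are the flange's). Camera axes: x right, y down, z forward; pixel columns grow to the right and rows downward; lengths in m; the calibration is good to about 2 mm. A picture is of the moment at which its call begins: read the wrist's pose just before it. camera_params takes no time and is no camera call.
- manip.sign_off(): hands the job in; it is judged then, once.
The state is a dict: "clock": time; "qpos": joint angles; "qd": joint speeds; "effort": joint torques, N m; "position": TCP position; "ee_rot": TCP orientation; "contact_force": force on the tool from outside, world axes, zero at the start; "moment": the same for the moment, N m; "width": finger opening in m; "gripper_force": force on a finger pad.
Only numpy, scipy, OpenCV 4.12 (cv2) and the standard library are available. Lean on these libraries where they do the work, as an engineer would, in place of code of your own. Each camera call takes 0.05 s, during which the arm holds its last target. There are 200 camera calls.

### The job

Pull the laser marking station's carriage back to its loading stop and, with it there, stack all the oval plinth tiers lying on the bench flat on its plate, largest at the bottom to smallest on top, each centred on the plate and lined up lengthwise with it. Then slide the carriage with the neat stack fully home to the stop under the laser, and only then swing the lock lever all the way over towards the laser. Leave the ballerina, glass dome, tin piano and crank mechanism where they are.

Things in the scene. Friction and masses are not known exactly. Their poses are not given: they have to be found in the camera images.
- tier_a: the largest of the five kinds of flat lacquered dark-wood plinth tier, an oval with straight sides and half-round ends, 140 mm long, 68 mm wide, 16 mm thick, plain and the same on both faces, loose, lying flat at first; origin at its very middle (8 mm above its underside), x along its length, y across its width, z through its thickness. May be absent.
- tier_b: the second largest of the five kinds of flat lacquered dark-wood plinth tier, an oval with straight sides and half-round ends, 124 mm long, 60 mm wide, 16 mm thick, plain and the same on both faces, loose, lying flat at first; origin at its very middle (8 mm above its underside), x along its length, y across its width, z through its thickness. May be absent.
- tier_c: the third largest of the five kinds of flat lacquered dark-wood plinth tier, an oval with straight sides and half-round ends, 108 mm long, 52 mm wide, 16 mm thick, plain and the same on both faces, loose, lying flat at first; origin at its very middle (8 mm above its underside), x along its length, y across its width, z through its thickness. May be absent.
- tier_d: the second smallest of the five kinds of flat lacquered dark-wood plinth tier, an oval with straight sides and half-round ends, 92 mm long, 44 mm wide, 16 mm thick, plain and the same on both faces, loose, lying flat at first; origin at its very middle (8 mm above its underside), x along its length, y across its width, z through its thickness. May be absent.
- tier_e: the smallest of the five kinds of flat lacquered dark-wood plinth tier, an oval with straight sides and half-round ends, 76 mm long, 36 mm wide, 16 mm thick, plain and the same on both faces, loose, lying flat at first; origin at its very middle (8 mm above its underside), x along its length, y across its width, z through its thickness. May be absent.
- station: fixed laser marking station: a dark steel bed 90 x 620 x 20 mm, origin under its middle, y along the bed (the slide's direction) towards its laser, x across, z up. A slim white laser arm, 50 mm wide, on a column at the +y end hangs over the bed from +y 72 to 298 mm; underside 175 mm up, top 207 mm, its round lens 160 mm up at +y 100 mm. The carriage rides on the bed.
- carriage (a joint): the carriage's place along its slide, in m: 0 = against the loading stop (the end away from the laser), 0.20 = fully home against the far stop, with the plate's middle right under the lens. It moves with about 4 N and stays where it is left.
- plate (a point): the middle of the upper face of the carriage's flat aluminium oval plate (164 mm long along the bed, 110 mm wide, 12 mm thick, with a fine cross line marked on it); it rides with the carriage, 55 mm above the bench; axes as the station's, so the plate's length is along y
- handle (a point): the middle of the top of the carriage's upright black handle post, 22 x 22 mm in section (sides along the station's x and y), free for 66 mm below this point; it stands 150 mm from the plate's middle on the side away from the laser, and rides with the carriage
- lock (a joint): the lock lever's angle in rad: near 0 = unlocked, leaning away from the laser (to the station's -y); 1.0 = locked, swung over towards the laser (+y). It stays where it is left.
- lock_tip (a point): the tip of the lock lever, a black stick 80 mm long with its pivot on a small block beside the bed's middle, on the far side from the robot (70 mm across, 20 mm along the bed from its middle); it swings in the station's y-z plane and rides with the lever
- ballerina: bystander: white porcelain ballerina, 160 mm tall, 76 mm across; origin under its foot
- dome: bystander: glass dome on a round base, 110 mm across, 155 mm tall; origin under its middle
- piano: bystander: tiny red tin piano, 70 x 100 mm, about 125 mm tall; origin under its middle
- crank: bystander: brass wind-up crank mechanism, about 130 x 60 x 45 mm; origin under its middle
Things that resemble listed ones, but are neither listed nor needed, are in the scene too. Leave any blue look-alike of the tier_d alone. Leave any orange look-alike of the tier_c alone.

How it is judged:
On the way, in this order (a step that is already met when the one before it is completed fails the run):
1. the carriage is pulled back to its loading stop (within 9 mm) (value of joint carriage below 0.009 m), for 0.2 s.
2. with the carriage at the loading stop, all tiers present lie stacked on the plate, larger below smaller, centred and lined up, let go (value of joint carriage below 0.009 m and horizontal distance between each of tier_a, tier_b, tier_c, tier_d, tier_e and plate below 0.009 m and z of tier_a in the frame of plate between 0.004 and 0.09 m and angle between the x axis of each of tier_a, tier_b, tier_c, tier_d, tier_e and the y axis of plate, either way round below 0.15 rad and angle between the z axis of each of tier_a, tier_b, tier_c, tier_d, tier_e and the z axis of plate, either way round below 0.08 rad and linear speed of each of tier_a, tier_b, tier_c, tier_d, tier_e below 0.03 m/s and (z of tier_b in the frame of tier_a above 0.012 m or z of tier_a in the frame of tier_b below -0.012 m) and (z of tier_c in the frame of tier_a above 0.012 m or z of tier_a in the frame of tier_c below -0.012 m) and (z of tier_d in the frame of tier_a above 0.012 m or z of tier_a in the frame of tier_d below -0.012 m) and (z of tier_e in the frame of tier_a above 0.012 m or z of tier_a in the frame of tier_e below -0.012 m) and z of tier_b in the frame of plate between 0.004 and 0.09 m and (z of tier_c in the frame of tier_b above 0.012 m or z of tier_b in the frame of tier_c below -0.012 m) and (z of tier_d in the frame of tier_b above 0.012 m or z of tier_b in the frame of tier_d below -0.012 m) and (z of tier_e in the frame of tier_b above 0.012 m or z of tier_b in the frame of tier_e below -0.012 m) and z of tier_c in the frame of plate between 0.004 and 0.09 m and (z of tier_d in the frame of tier_c above 0.012 m or z of tier_c in the frame of tier_d below -0.012 m) and (z of tier_e in the frame of tier_c above 0.012 m or z of tier_c in the frame of tier_e below -0.012 m) and z of tier_d in the frame of plate between 0.004 and 0.09 m and (z of tier_e in the frame of tier_d above 0.012 m or z of tier_d in the frame of tier_e below -0.012 m) and z of tier_e in the frame of plate between 0.004 and 0.09 m and contact force between the fingers and tier_a below 0.5 N and contact force between the fingers and tier_b below 0.5 N and contact force between the fingers and tier_c below 0.5 N and contact force between the fingers and tier_d below 0.5 N and contact force between the fingers and tier_e below 0.5 N), for 0.3 s.
3. the carriage is fully home under the laser (within 9 mm of the stop), with the stack still neat (value of joint carriage above 0.191 m and horizontal distance between each of tier_a, tier_b, tier_c, tier_d, tier_e and plate below 0.009 m and z of tier_a in the frame of plate between 0.004 and 0.09 m and angle between the x axis of each of tier_a, tier_b, tier_c, tier_d, tier_e and the y axis of plate, either way round below 0.15 rad and angle between the z axis of each of tier_a, tier_b, tier_c, tier_d, tier_e and the z axis of plate, either way round below 0.08 rad and linear speed of each of tier_a, tier_b, tier_c, tier_d, tier_e below 0.03 m/s and (z of tier_b in the frame of tier_a above 0.012 m or z of tier_a in the frame of tier_b below -0.012 m) and (z of tier_c in the frame of tier_a above 0.012 m or z of tier_a in the frame of tier_c below -0.012 m) and (z of tier_d in the frame of tier_a above 0.012 m or z of tier_a in the frame of tier_d below -0.012 m) and (z of tier_e in the frame of tier_a above 0.012 m or z of tier_a in the frame of tier_e below -0.012 m) and z of tier_b in the frame of plate between 0.004 and 0.09 m and (z of tier_c in the frame of tier_b above 0.012 m or z of tier_b in the frame of tier_c below -0.012 m) and (z of tier_d in the frame of tier_b above 0.012 m or z of tier_b in the frame of tier_d below -0.012 m) and (z of tier_e in the frame of tier_b above 0.012 m or z of tier_b in the frame of tier_e below -0.012 m) and z of tier_c in the frame of plate between 0.004 and 0.09 m and (z of tier_d in the frame of tier_c above 0.012 m or z of tier_c in the frame of tier_d below -0.012 m) and (z of tier_e in the frame of tier_c above 0.012 m or z of tier_c in the frame of tier_e below -0.012 m) and z of tier_d in the frame of plate between 0.004 and 0.09 m and (z of tier_e in the frame of tier_d above 0.012 m or z of tier_d in the frame of tier_e below -0.012 m) and z of tier_e in the frame of plate between 0.004 and 0.09 m), for 0.2 s.
4. the lock lever is swung over (value of joint lock above 0.85 rad), for 0.2 s.
At the end, for the whole second after the job is handed in: Carriage within 9 mm of the stop under the laser; lever past 0.85 rad; all tiers present flat and at rest in one stack on the plate, each larger one below each smaller, middles within 9 mm of the plate's middle in plan, lengths within 0.15 rad of the plate's (all of step 3 and value of joint lock above 0.85 rad and contact force between the fingers and tier_a below 0.5 N and contact force between the fingers and tier_b below 0.5 N and contact force between the fingers and tier_c below 0.5 N and contact force between the fingers and tier_d below 0.5 N and contact force between the fingers and tier_e below 0.5 N); the robot touches nothing.
It fails at once if the ballerina is pushed more than 30 mm from its place or tipped over (distance of ballerina from where it was at the start of the episode above 0.03 m or angle between ballerina's own z axis and vertical above 0.5 rad).
It fails at once if the dome is pushed more than 30 mm from its place or tipped over (distance of dome from where it was at the start of the episode above 0.03 m or angle between dome's own z axis and vertical above 0.5 rad).
It fails at once if the piano is pushed more than 30 mm from its place or tipped over (distance of piano from where it was at the start of the episode above 0.03 m or angle between piano's own z axis and vertical above 0.5 rad).
It fails at once if the crank is pushed more than 30 mm from its place or tipped over (distance of crank from where it was at the start of the episode above 0.03 m or angle between crank's own z axis and vertical above 0.5 rad).
Of tier_a, tier_b, tier_c, tier_d, tier_e only 4 to 5 are there at a start; the rules pass over those that are not, and their reading is None.
At some moment in a run one of tier_a, tier_b, tier_c, tier_d, tier_e may be knocked a few centimetres aside while the robot is not near it.
Once in a run the grip may slacken for a moment while it holds something.
It also fails if it takes over 210 s, if anything falls off the work surface, if the arm or the gripper's body presses on something with over 40 N, if the wrist force passes 120 N, or if a joint passes its speed limit or range.

## Working session

There is one attempt and no reset: what is moved stays moved. The work goes in short steps, Python scripts to look and compute and a tool call to move; the robot and the scene stay as the last step left them, time stands still between calls to the robot, and variables do not carry over. Pictures are saved under pics/ and viewed, at most 14 in all, crops included, and the job is handed in when it is done.

Besides the shell and the picture viewer there is one more tool, called after "Call:" in YAML: its name, and indented under it one key for each argument. carry_out: Moves the arm, as the interface text tells. Its arguments: {"type":"object","properties":{"linear":{"type":"array"},"angular":{"type":"array"},"hand":{"type":"array"},"force":{"type":"number"}},"required":["linear","angular","hand"]}

```bash
mkdir -p pics; ls; python3 - <<'E'
from rig import manip
import cv2,numpy as np
print(manip.get_state())
for n in("scene","top","wrist"):
    print(n,manip.camera_params(n))
ims=[manip.get_image(n) for n in("scene","top")]
for n,i in zip(("scene","top"),ims):
    cv2.imwrite(f"pics/{n}0.png",i[:,:,::-1])
E
```

```text
pics
{'clock': 0.0, 'qpos': array([-1.37598313e+00,  2.76594512e-01,  1.50618533e+00, -1.49410897e-06,
        1.36066621e+00, -1.21016979e-01]), 'qd': array([-0.00032289,  0.00072265,  0.00039946,  0.0001245 ,  0.00129451,
        0.00034287]), 'effort': array([-1.31853203e-04, -4.16774011e+01, -2.45807719e+01, -4.71251551e-04,
        1.10948257e-02, -4.31742671e-05]), 'position': array([ 0.17853991, -0.54634318,  0.40381888]), 'ee_rot': array([-9.26040428e-04,  9.87556853e-01,  1.57259667e-01, -3.49156301e-05]), 'contact_force': array([-0.429334  ,  0.02712463,  0.47293328]), 'moment': array([-0.03329704,  0.01213851,  0.00979254]), 'gripper_force': 0.0, 'width': 0.08580903494896701}
scene {'fx': 454.8590019749079, 'fy': 454.8590019749079, 'cx': 273.49356461114974, 'cy': 198.83901810654731, 'view': array([[-4.50608122e-01,  8.92720995e-01,  1.24295008e-03,
         2.35721626e-01],
       [ 6.85979534e-01,  3.47144048e-01, -6.39470944e-01,
        -3.05857563e-01],
       [-5.71300621e-01, -2.87298163e-01, -7.68814260e-01,
         1.90593275e+00],
       [ 0.00000000e+00,  0.0000
[... 276 characters left out ...]
01,  2.23267524e-04, -7.17828005e-02,
         5.51780454e-01],
       [ 7.17824566e-02, -1.28589454e-03, -9.97419483e-01,
         1.40957867e+00],
       [ 0.00000000e+00,  0.00000000e+00,  0.00000000e+00,
         1.00000000e+00]])}
wrist {'fx': 357.65745143551806, 'fy': 357.65745143551806, 'cx': 275.97102770394514, 'cy': 208.05212074929238, 'hand_eye': array([[ 5.25311229e-04, -9.50146363e-01, -3.11803806e-01,
         7.91383922e-02],
       [ 9.99999861e-01,  4.83413254e-04,  2.11664545e-04,
        -4.64217305e-05],
       [-5.03822053e-05, -3.11803874e-01,  9.50146484e-01,
         3.03181445e-02],
       [ 0.00000000e+00,  0.00000000e+00,  0.00000000e+00,
         1.00000000e+00]])}
```

View pics/scene0.png

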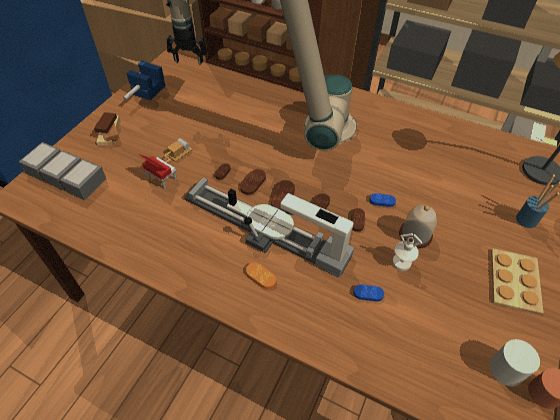

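View pics/top0.png

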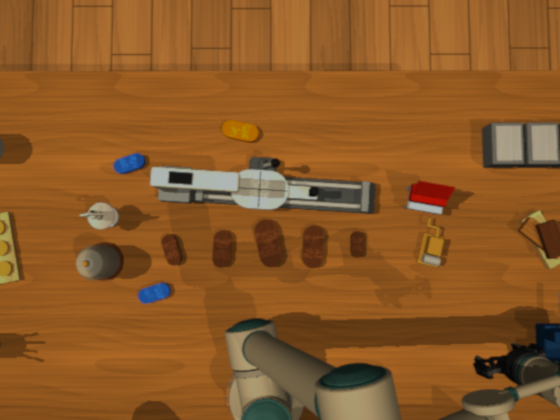

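The top view shows five dark-wood tiers at about (172,249), (223,248), (270,243), (314,246) and (358,244). The blue look-alikes are at (130,163) and (154,292), and the orange one is at (240,131). The carriage is partly home, with its plate at (259,189) and its handle at (313,191). The lock lever is at (275,163), and the laser is on the left (+y).

```bash
cat > h.py <<'E'
import cv2,numpy as np
from rig import manip
from scipy.spatial.transform import Rotation as R
def cam(n):
    p=manip.camera_params(n)
    K=np.array([[p['fx'],0,p['cx']],[0,p['fy'],p['cy']],[0,0,1]])
    if n=='wrist':
        s=manip.get_state();T=np.eye(4);q=s['ee_rot'];T[:3,:3]=R.from_quat(np.r_[q[1:],q[0]]).as_matrix();T[:3,3]=s['position']
        M=T@p['hand_eye']
    else: M=np.linalg.inv(p['view'])
    return K,M
def ray(c,uv,z):
    K,M=c; uv=np.atleast_2d(uv).astype(float)
    d=(np.linalg.inv(K)@np.c_[uv,np.ones(len(uv))].T).T@M[:3,:3].T
    o=M[:3,3]; return (o+d*((z-o[2])/d[:,2])[:,None])[:,:2]
def proj(c,P):
    K,M=c; V=np.linalg.inv(M); q=(V[:3,:3]@np.atleast_2d(P).T).T+V[:3,3]; q=q@K.T; return q[:,:2]/q[:,2:]
def rect(pts):
    (c,s,a)=cv2.minAreaRect((pts*1000).astype(np.float32))
    if s[0]<s[1]: s=s[::-1];a+=90
    return np.round(c,1),np.round(s,1),round((a+90)%180-90,1)   # mm, deg of long axis from x
def yaw():
    q=manip.get_state()['ee_rot'];m=R.from_quat(np.r_[q[1:],q[0]]).as_matrix();return m
E
python3 - <<'E'
from h import *
c=cam('top');im=cv2.imread('pics/top0.png')
hsv=cv2.cvtColor(im,cv2.COLOR_BGR2HSV)
for u,v in((172,249),(223,248),(270,243),(314,246),(358,244),(200,260),(247,262)):print(im[v,u],hsv[v,u])
b=im[...,2].astype(int)
m=((b<100)).astype(np.uint8); m[:218]=0;m[275:]=0;m[:,:155]=0;m[:,380:]=0
n,l,st,ce=cv2.connectedComponentsWithStats(m)
for i in range(1,n):
    if st[i,4]>100:
        cs,_=cv2.findContours((l==i).astype(np.uint8),0,1);p=max(cs,key=len)[:,0]
        print(st[i],rect(ray(c,p,.012)))
w=((hsv[...,1]<70)&(hsv[...,2]>150)).astype(np.uint8);w[:,:240]=0;w[:160]=0;w[220:]=0;w[:,300:]=0
cs,_=cv2.findContours(w,0,1);p=max(cs,key=cv2.contourArea)[:,0];print('plate',p.min(0),p.max(0),rect(ray(c,p,.055)))
cv2.imwrite('pics/crop1.png',cv2.resize(im[120:280,145:385],None,fx=3.3,fy=3.3,interpolation=2))
E
```

```text
[21 47 93] [ 11 197  93]
[17 40 79] [ 11 200  79]
[20 46 91] [ 11 199  91]
[20 44 88] [ 11 197  88]
[17 40 80] [ 11 201  80]
[ 30  84 141] [ 15 201 141]
[ 29  80 135] [ 14 200 135]
[ 255  220   32   47 1016] (array([441.2, -12.8]), array([139.9,  79.1]), 12.0)
[302 226  26  42 729] (array([ 431. , -140.1]), array([119.1,  69.7]), -4.3)
[213 231  23  37 678] (array([424. , 120.9]), array([103.6,  63.6]), 0.3)
[350 231  16  26 380] (array([ 439.5, -264.9]), array([72.2, 43.4]), -0.8)
[162 234  24  31 458] (array([422.8, 265.9]), array([91.2, 55.9]), 17.4)
plate [240 170] [299 208] (array([593.6, -10.5]), array([167. , 107.9]), 90.0)
```

View pics/crop1.png

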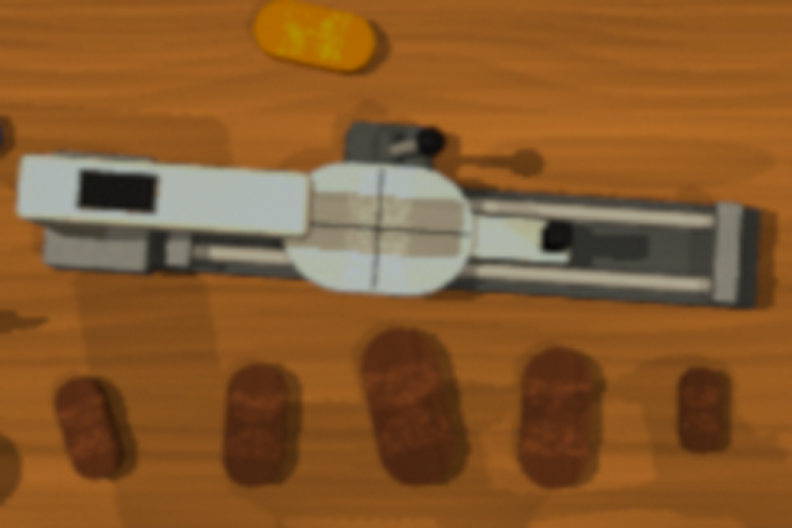

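All five tiers are present, none is hidden, and sizes match A, B, C, D and E once the shadow on the -y side is taken off. By crop position they run, left to right, D, C, A, B, E. The station is turned about -4°.

```bash
python3 - <<'E'
from h import *
c=cam('top');cs=cam('scene')
pl=ray(c,[259.5,189.1],.055)[0];print('plate',pl)
im=cv2.imread('pics/top0.png');b=im.max(2)
m=(b<45).astype(np.uint8);m[:180]=0;m[205:]=0;m[:,:303]=0;m[:,325:]=0
n,l,st,ce=cv2.connectedComponentsWithStats(m);print(st,ce)
im2=cv2.imread('pics/scene0.png');m=(im2.max(2)<40).astype(np.uint8);m2=m.copy();m[:185]=0;m[212:]=0;m[:,:222]=0;m[:,245:]=0
n,l,st,ce=cv2.connectedComponentsWithStats(m);print(st,ce)
for z in(.06,.08,.1,.12,.13,.14):
    h=ray(c,[313,191.2],z)[0];print(z,h,np.linalg.norm(h-pl),h-pl,proj(cs,np.r_[h,z]))
m=(b<50).astype(np.uint8);m[:150]=0;m[173:]=0;m[:,:250]=0;m[:,310:]=0
n,l,st,ce=cv2.connectedComponentsWithStats(m);print('lock',st,ce)
E
```

```text
plate [0.59317858 0.01770472]
[[     0      0    560    420 235130]
 [   310    187      9      9     70]] [[279.4897461  209.50546931]
 [313.94285714 191.12857143]]
[[     0      0    560    420 235080]
 [   228    189      9     17    108]
 [   241    190      4      4      5]
 [   226    199      1      1      1]
 [   226    208      1      1      1]
 [   228    209      1      1      1]
 [   230    210      4      2      4]] [[279.52419176 209.50613834]
 [231.78703704 197.0462963 ]
 [242.8        191.6       ]
 [226.         199.        ]
 [226.         208.        ]
 [228.         209.        ]
 [231.5        210.5       ]]
0.06 [ 0.58669221 -0.13301989] 0.15086411788089132 [-0.00648636 -0.15072461] [[230.61617505 202.34785856]]
0.08 [ 0.58470714 -0.13125277] 0.14919818396617857 [-0.00847143 -0.14895749] [[230.94128418 198.40366065]]
0.1 [ 0.58272208 -0.12948564] 0.1475613113309699 [-0.0104565  -0.14719036] [[231.27264805 194.38358075]]
0.12 [ 0.58073701 -0.12771851] 0.145954477741208 [-0.01244157 -0.14542323] [[231.61044892 190.28540777]]
0.13 [ 0.57974447 -0.12683495] 0.14516263804346077 [-0.0134341  -0.14453967] [[231.78182212 188.2063218 ]]
0.14 [ 0.57875194 -0.12595139] 0.14437868614094576 [-0.01442664 -0.14365611] [[231.95487618 186.10684386]]
lock [[     0      0    560    420 235140]
 [   271    159      9      9     57]
 [   265    161      2      1      2]
 [   266    168      1      1      1]] [[279.50138641 209.51191631]
 [274.50877193 162.77192982]
 [265.5        161.        ]
 [266.         168.        ]]
```

Call:
carry_out:
  linear:
    - [0.05,0.052,0]
    - [0.05,0.052,0]
    - [0.05,0.052,0]
    - [0.05,0.052,0]
    - [0.05,0.052,0]
    - [0.05,0.052,0]
    - [0.05,0.052,0]
    - [0.05,0.052,0]
  angular:
    - [0,0,-0.3]
    - [0,0,-0.3]
    - [0,0,-0.3]
    - [0,0,-0.3]
    - [0,0,-0.3]
    - [0,0,-0.3]
    - [0,0,-0.3]
    - [0,0,-0.3]
  hand: [1,1,1,1,1,1,1,1]

```text
clock: 0.77
position: [0.3793, -0.337, 0.4044]
ee_rot: [-0.0, 0.998, 0.061, -0.0]
contact_force: [0.7, 0.1, -0.6]
width: 0.0855
gripper_force: 0.0
```

Call:
carry_out:
  linear:
    - [0.05,0.052,0]
    - [0.05,0.052,0]
    - [0.05,0.052,0]
    - [0.05,0.052,0]
    - [0.05,0.052,0]
    - [0.05,0.052,0]
    - [0.05,0.052,0]
    - [0.05,0.052,0]
  angular:
    - [0,0,-0.3]
    - [0,0,-0.3]
    - [0,0,-0.3]
    - [0,0,-0.3]
    - [0,0,-0.3]
    - [0,0,-0.3]
    - [0,0,-0.3]
    - [0,0,-0.3]
  hand: [1,1,1,1,1,1,1,1]

```text
clock: 1.43
position: [0.5795, -0.1289, 0.4043]
ee_rot: [-0.0, 0.999, -0.035, -0.0]
contact_force: [0.6, -1.2, 0.7]
width: 0.0852
gripper_force: 0.0
```

Call:
carry_out:
  linear:
    - [0,0,0]
    - [0,0,0]
    - [0,0,0]
  angular:
    - [0,0,0]
    - [0,0,0]
    - [0,0,0]
  hand: [1,1,1]

```text
clock: 1.68
position: [0.5783, -0.1306, 0.4041]
ee_rot: [0.0, 0.999, -0.034, -0.001]
contact_force: [-0.9, -0.7, 0.8]
width: 0.0852
gripper_force: 0.0
```

```bash
python3 - <<'E'
from h import *
s=manip.get_state();print(s['position'],s['ee_rot'],s['qpos'],yaw().round(3))
im=manip.get_image('wrist')[:,:,::-1];cv2.imwrite('pics/w1.png',im)
E
```

```text
[ 0.57829488 -0.13055787  0.40407502] [ 1.68598333e-04  9.99433123e-01 -3.36524219e-02 -9.58630379e-04] [-3.39080332e-01  3.03669685e-01  1.46627357e+00 -9.15892520e-04
  1.37337662e+00  1.29921400e+00] [[ 0.998 -0.067 -0.002]
 [-0.067 -0.998 -0.   ]
 [-0.002  0.    -1.   ]]
```

View pics/w1.png

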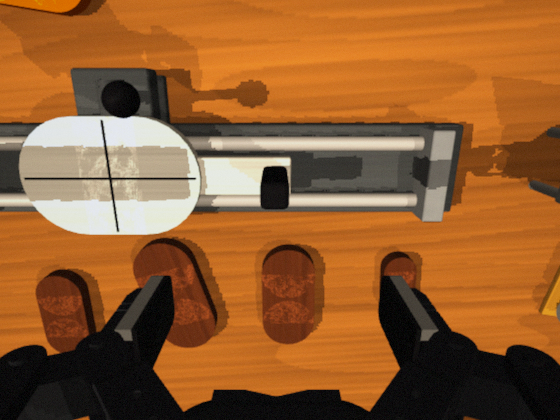

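The wrist view shows the plate cross at about (110,178), the handle post at (275,188) with its top end lowest, and the lock knob at (121,98). Parts of tiers C, A, B and E are below.

```bash
python3 - <<'E'
from h import *
c=cam('wrist');im=cv2.imread('pics/w1.png')
a,b,x,d=[ray(c,p,.055)[0] for p in((24,178.5),(196,179.5),(104,122),(118,230))]
v=a-b;print('len line yaw',np.degrees(np.arctan2(-v[0],v[1])),'width dir',np.degrees(np.arctan2(*(x-d)[::-1])))
pl=ray(c,[111,178.7],.055)[0];print('plate',pl)
m=(im.max(2)<50).astype(np.uint8);m[:,:255]=0;m[:,300:]=0;m[:160]=0;m[215:]=0
n,l,st,ce=cv2.connectedComponentsWithStats(m);print(st[1:],ce[1:])
g=im[185,255:295].max(1);print(g)
for z in(.1,.115,.13): 
  h=ray(c,[275.5,197],z)[0];print(z,h,h-pl,np.linalg.norm(h-pl), ray(c,[[262,200],[289,200],[275,208],[275,187]],z))
print('bed -y end',ray(c,[[462,125],[449,210]],.02))
E
```

```text
len line yaw -4.239552032917512 width dir -4.905931210521264
plate [0.59038414 0.01868188]
[[ 261  167   28   42 1084]
 [ 291  190    1    2    2]
 [ 293  191    1    1    1]] [[274.2804428 188.1097786]
 [291.        190.5      ]
 [293.        191.       ]]
[234 234 234 234 227 152  17  14  19  22  24  23  20  18  20  19  22  19
  20  23  19  12  22  21  23  18  20  23  19  18   8  14  15  60 142 132
  66  57  54  56]
0.1 [ 0.57605463 -0.13104264] [-0.01432952 -0.14972453] 0.15040867221534954 [[ 0.57429244 -0.12009221]
 [ 0.57282283 -0.1416519 ]
 [ 0.56685892 -0.13000948]
 [ 0.58430688 -0.13121079]]
0.115 [ 0.5804824 -0.1313561] [-0.00990174 -0.15003799] 0.15036436381179485 [[ 0.57881673 -0.12100544]
 [ 0.57742761 -0.14138428]
 [ 0.57179035 -0.13037953]
 [ 0.58828267 -0.13151504]]
0.13 [ 0.58491017 -0.13166956] [-0.00547397 -0.15035145] 0.15045106171498399 [[ 0.58334102 -0.12191866]
 [ 0.58203239 -0.14111666]
 [ 0.57672178 -0.13074958]
 [ 0.59225846 -0.13181929]]
bed -y end [[ 0.61264194 -0.3144406 ]
 [ 0.52600823 -0.30912042]]
```

Call:
carry_out:
  linear:
    - [0,0,-0.08]
    - [0,0,-0.08]
    - [0,0,-0.08]
    - [0,0,-0.08]
    - [0,0,0]
    - [0,0,0]
    - [0,0,0]
    - [0,0,0]
  angular:
    - [0,0,0]
    - [0,0,0]
    - [0,0,0]
    - [0,0,0]
    - [0,0,0]
    - [0,0,0]
    - [0,0,0]
    - [0,0,0]
  hand: [1,1,1,1,0.2,0,0,0]
  force: 30

```text
clock: 2.4
position: [0.5797, -0.1316, 0.2478]
ee_rot: [0.001, 0.999, -0.034, 0.003]
contact_force: [-0.2, 0.1, -1.1]
width: 0.039
gripper_force: 0.0
```

Call:
carry_out:
  linear:
    - [0,0,0]
    - [0,0,0]
    - [0,0,0]
    - [0,0,0]
  angular:
    - [0,0,0]
    - [0,0,0]
    - [0,0,0]
    - [0,0,0]
  hand: [0,0,0,0]

```text
clock: 2.73
position: [0.5795, -0.1307, 0.2477]
ee_rot: [0.001, 0.999, -0.034, 0.003]
contact_force: [-0.1, 1.1, 6.5]
width: 0.0214
gripper_force: 31.4
```

Call:
carry_out:
  linear:
    - [-0.0022,-0.029,0]
    - [-0.0022,-0.029,0]
    - [-0.0022,-0.029,0]
    - [-0.0022,-0.029,0]
    - [-0.0022,-0.029,0]
    - [-0.0022,-0.029,0]
    - [-0.0022,-0.029,0]
    - [-0.0022,-0.029,0]
  angular:
    - [0,0,0]
    - [0,0,0]
    - [0,0,0]
    - [0,0,0]
    - [0,0,0]
    - [0,0,0]
    - [0,0,0]
    - [0,0,0]
  hand: [0,0,0,0,0,0,0,0]

```text
clock: 3.4
position: [0.5714, -0.246, 0.2477]
ee_rot: [-0.0, 0.999, -0.034, 0.004]
contact_force: [4.9, 7.5, 5.1]
width: 0.022
gripper_force: 31.3
```

Call:
carry_out:
  linear:
    - [0,-0.006,0]
    - [0,-0.006,0]
    - [0,0,0]
  angular:
    - [0,0,0]
    - [0,0,0]
    - [0,0,0]
  hand: [0,0,0]

```text
clock: 3.65
position: [0.5711, -0.2529, 0.2477]
ee_rot: [0.001, 0.999, -0.034, 0.003]
contact_force: [1.8, 1.5, 6.6]
width: 0.0219
gripper_force: 31.4
```

Call:
carry_out:
  linear:
    - [0,-0.006,0]
    - [0,-0.006,0]
    - [0,0,0]
  angular:
    - [0,0,0]
    - [0,0,0]
    - [0,0,0]
  hand: [0,0,0]

```text
clock: 3.9
position: [0.5712, -0.2545, 0.2476]
ee_rot: [-0.004, 0.999, -0.035, 0.003]
contact_force: [3.5, 17.2, 9.2]
width: 0.0211
gripper_force: 34.1
```

Call:
carry_out:
  linear:
    - [0,-0.006,0]
    - [0,0,0]
    - [0,0,0]
  angular:
    - [0,0,0]
    - [0,0,0]
    - [0,0,0]
  hand: [0,0,0]

```text
clock: 4.15
position: [0.5713, -0.2552, 0.2476]
ee_rot: [-0.006, 0.999, -0.035, 0.002]
contact_force: [4.3, 22.9, 11.3]
width: 0.0218
gripper_force: 39.1
```

Call:
carry_out:
  linear:
    - [0,0.018,0]
    - [0,0,0]
    - [0,0,0]
    - [0,0,0]
    - [0,0,0]
    - [0,0,0.03]
    - [0,0,0.08]
    - [0,0,0.08]
  angular:
    - [0,0,0]
    - [0,0,0]
    - [0,0,0]
    - [0,0,0]
    - [0,0,0]
    - [0,0,0]
    - [0,0,0]
    - [0,0,0]
  hand: [0,0,0.6,0.6,0.6,0.8,1,1]

```text
clock: 4.82
position: [0.5689, -0.2529, 0.3383]
ee_rot: [-0.001, 0.999, -0.034, -0.003]
contact_force: [0.4, -0.1, -0.9]
width: 0.0842
gripper_force: 0.0
```

Call:
carry_out:
  linear:
    - [-0.02,0.06,0.08]
    - [-0.02,0.06,0.04]
    - [-0.02,0.06,0]
    - [-0.02,0.06,0]
    - [-0.02,0.06,0]
    - [-0.02,0.06,0]
    - [0,0,0]
    - [0,0,0]
  angular:
    - [0,0,0.15]
    - [0,0,0.15]
    - [0,0,0.15]
    - [0,0,0.15]
    - [0,0,0.15]
    - [0,0,0.15]
    - [0,0,0]
    - [0,0,0]
  hand: [1,1,1,1,1,1,1,1]

```text
clock: 5.48
position: [0.5109, -0.0773, 0.3925]
ee_rot: [0.0, 1.0, 0.003, -0.0]
contact_force: [0.6, -0.8, -0.1]
width: 0.0853
gripper_force: 0.0
```

```bash
cat >> h.py <<'E'
def tiers(im,c,z=.016,thr=45,zt=None):
    # tier tops: dark brown, outline lit enough to keep cast shadows out
    hsv=cv2.cvtColor(im,cv2.COLOR_BGR2HSV)
    m=((hsv[...,0]<13)&(hsv[...,1]>150)&(im[...,2]>thr)&(im[...,2]<125)).astype(np.uint8)
    m=cv2.morphologyEx(m,2,np.ones((3,3),np.uint8));m=cv2.morphologyEx(m,3,np.ones((5,5),np.uint8))
    out=[]
    for p in cv2.findContours(m,0,1)[0]:
        if cv2.contourArea(p)>500:
            p=p[:,0]; P=ray(c,p,z); out.append((p.mean(0).round(),)+rect(P))
    return m,out
E
python3 - <<'E'
from h import *
s=manip.get_state();print(s['position'],yaw()[:2,0])
c=cam('wrist');im=manip.get_image('wrist')[:,:,::-1].copy();cv2.imwrite('pics/w2.png',im)
m,o=tiers(im,c)
for t in o:print(t)
E
```

```text
[ 0.5109079  -0.07728734  0.39246001] [0.99998366 0.00570182]
(array([448., 243.]), array([ 435.8, -258.9]), array([74.7, 44.4]), 0.3)
(array([ 80., 251.]), array([423.2, 128.4]), array([107. ,  52.3]), -3.7)
(array([331., 246.]), array([ 429.2, -134.4]), array([123.4,  62.7]), -3.3)
(array([210., 237.]), array([440. ,  -5.7]), array([141.2,  68.3]), 12.6)
```

View pics/w2.png

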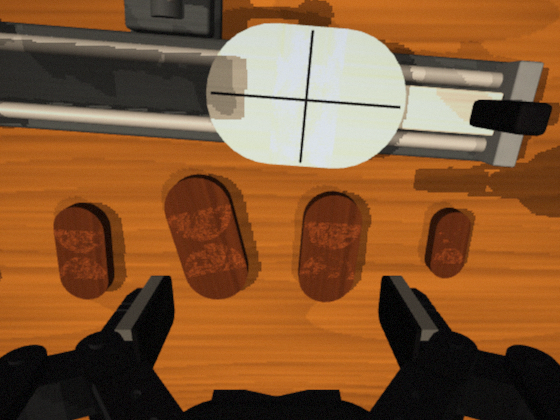

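Call:
carry_out:
  linear:
    - [-0.0355,0.0358,0]
    - [-0.0355,0.0358,0]
    - [-0.0355,0.0358,0]
    - [-0.0355,0.0358,0]
    - [0,0,-0.06]
    - [0,0,-0.06]
    - [0,0,-0.06]
    - [0,0,-0.06]
  angular:
    - [0,0,0.67]
    - [0,0,0.67]
    - [0,0,0.67]
    - [0,0,0.67]
    - [0,0,0]
    - [0,0,0]
    - [0,0,0]
    - [0,0,0]
  hand: [1,1,1,1,1,1,1,1]

```text
clock: 6.2
position: [0.4414, -0.0077, 0.2715]
ee_rot: [0.001, 0.994, 0.108, 0.001]
contact_force: [-0.3, -0.2, -0.2]
width: 0.0856
gripper_force: 0.0
```

Call:
carry_out:
  linear:
    - [0,0,-0.06]
    - [0,0,0]
    - [0,0,0]
  angular:
    - [0,0,0]
    - [0,0,0]
    - [0,0,0]
  hand: [1,1,1]

```text
clock: 6.45
position: [0.4408, -0.0075, 0.2414]
ee_rot: [-0.0, 0.994, 0.108, -0.002]
contact_force: [0.1, -0.2, 0.0]
width: 0.0853
gripper_force: 0.0
```

```bash
python3 - <<'E'
from h import *
s=manip.get_state();print(s['position'],yaw()[:2,0],yaw()[:2,2],s['contact_force'])
c=cam('wrist');im=manip.get_image('wrist')[:,:,::-1].copy();cv2.imwrite('pics/w3.png',im)
m,o=tiers(im,c)
for t in o:print(t)
# tier edges in image near fingers
# plate from w2
import numpy as np
E
```

```text
[ 0.44082981 -0.00749308  0.24140512] [0.97660102 0.21502887] [-0.00372809  0.00014607] [ 0.07668508 -0.19864234  0.01746656]
(array([286., 285.]), array([407.4, -23.6]), array([82.1, 48.8]), -26.1)
(array([483., 263.]), array([ 441.7, -131.6]), array([100. ,  69.4]), -2.9)
(array([ 42., 237.]), array([402.7, 128.7]), array([66.6, 44.4]), -1.4)
(array([ 43., 151.]), array([460.1, 126.9]), array([45.9, 34.1]), 84.0)
(array([272., 148.]), array([490. ,   4.3]), array([63.1, 37.1]), -81.5)
```

View pics/w3.png

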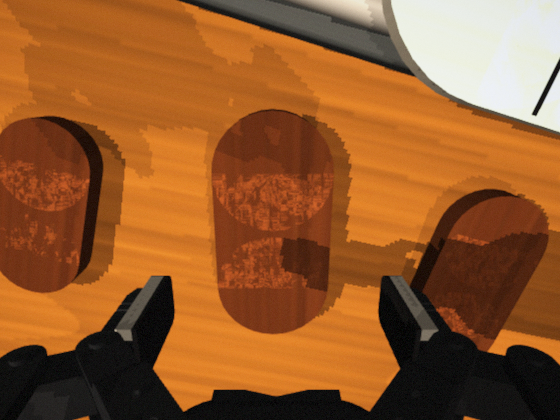

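Call:
carry_out:
  linear:
    - [0,0.004,-0.05]
    - [0,0,-0.05]
    - [0,0,-0.046]
    - [0,0,0]
    - [0,0,0]
    - [0,0,0]
    - [0,0,0]
    - [0,0,0]
  angular:
    - [0,0,0]
    - [0,0,0]
    - [0,0,0]
    - [0,0,0]
    - [0,0,0]
    - [0,0,0]
    - [0,0,0]
    - [0,0,0]
  hand: [1,1,1,1,0.5,0.5,0.5,0.5]
  force: 40

```text
clock: 7.17
position: [0.4418, -0.0047, 0.1713]
ee_rot: [0.001, 0.994, 0.109, 0.002]
contact_force: [-0.8, -0.6, 7.9]
width: 0.067
gripper_force: 46.0
```

```bash
python3 - <<'E'
from h import *
s=manip.get_state();print(s['position'],s['width'],s['qpos'].round(2))
# plate from stored pose of w2
p=manip.camera_params('wrist');K=cam('top')[0].copy();K[0,0]=K[1,1]=p['fx'];K[0,2]=p['cx'];K[1,2]=p['cy']
q=[0,1,.003,0];T=np.eye(4);T[:3,:3]=R.from_quat(np.r_[q[1:],q[0]]).as_matrix();T[:3,3]=[0.5109079,-0.07728734,0.39246]
c=(K,T@p['hand_eye'])
print('plate',ray(c,[[306.5,100.5]],.055))
a,b=ray(c,[[211,92.5],[400,107.5]],.055);v=a-b;print(np.degrees(np.arctan2(-v[0],v[1])))
im=cv2.imread('pics/w2.png')
g=(im.min(2)>150).astype(np.uint8)
g=cv2.morphologyEx(g,3,np.ones((9,9)));n,l,st,ce=cv2.connectedComponentsWithStats(g);i=1+np.argmax(st[1:,4]);
i=l[80,330];pp=max(cv2.findContours((l==i).astype(np.uint8),0,1)[0],key=len)[:,0];pp=pp[pp[:,0]<403];print(rect(ray(c,pp,.055)))
E
```

```text
[ 0.44176814 -0.00473921  0.17134951] 0.06696543473175919 [-0.17  0.35  2.11 -0.    0.68  1.18]
plate [[ 0.58253901 -0.10203557]]
-3.963526114027623
(array([588.8, -18.2]), array([337.7, 110.1]), 86.1)
```

Call:
carry_out:
  linear:
    - [0,0,0.04]
    - [0,0,0.08]
    - [0,0,0.08]
    - [0,0,0.08]
    - [0,0,0]
    - [0,0,0]
    - [0,0,0]
    - [0,0,0]
  angular:
    - [0,0,0]
    - [0,0,0]
    - [0,0,0]
    - [0,0,0]
    - [0,0,1]
    - [0,0,1]
    - [0,0,1]
    - [0,0,1]
  hand: [0.5,0.5,0.5,0.5,0.5,0.5,0.5,0.5]

```text
clock: 7.83
position: [0.4403, -0.0044, 0.3108]
ee_rot: [0.001, 0.963, 0.268, 0.001]
contact_force: [0.2, -0.4, -1.7]
width: 0.0669
gripper_force: 46.4
```

Call:
carry_out:
  linear:
    - [0.0234,-0.016,0]
    - [0.0234,-0.016,0]
    - [0.0234,-0.016,0]
    - [0.0234,-0.016,0]
    - [0.0234,-0.016,0]
    - [0.0234,-0.016,0]
    - [0.0234,-0.016,0]
    - [0.0234,-0.016,0]
  angular:
    - [0,0,1]
    - [0,0,1]
    - [0,0,1]
    - [0,0,1]
    - [0,0,1]
    - [0,0,1]
    - [0,0,1]
    - [0,0,1]
  hand: [0.5,0.5,0.5,0.5,0.5,0.5,0.5,0.5]

```text
clock: 8.5
position: [0.5345, -0.0688, 0.3103]
ee_rot: [0.0, 0.83, 0.557, 0.0]
contact_force: [-0.2, 0.1, -1.8]
width: 0.0668
gripper_force: 46.4
```

Call:
carry_out:
  linear:
    - [0.0234,-0.016,0]
    - [0.0234,-0.016,0]
    - [0.0234,-0.016,0]
    - [0.0234,-0.016,0]
    - [0,0,0]
    - [0,0,0]
    - [0,0,0]
  angular:
    - [0,0,1]
    - [0,0,1]
    - [0,0,1]
    - [0,0,1]
    - [0,0,0]
    - [0,0,0]
    - [0,0,0]
  hand: [0.5,0.5,0.5,0.5,0.5,0.5,0.5]

```text
clock: 9.08
position: [0.5801, -0.1, 0.3096]
ee_rot: [-0.001, 0.733, 0.68, -0.0]
contact_force: [-1.1, 0.1, -1.6]
width: 0.0669
gripper_force: 46.3
```

```bash
python3 - <<'E'
from h import *
s=manip.get_state();m=yaw();print(s['position'],s['width'],np.degrees(np.arctan2(m[1,0],m[0,0])),m[:2,2],s['qpos'].round(2))
c=cam('wrist');im=manip.get_image('wrist')[:,:,::-1].copy();cv2.imwrite('pics/w4.png',im)
E
```

```text
[ 0.58013405 -0.09997932  0.30959345] 0.06685616420260147 85.74816930158666 [-0.00099285  0.00055759] [-0.29  0.36  1.62  0.    1.16 -0.21]
```

View pics/w4.png

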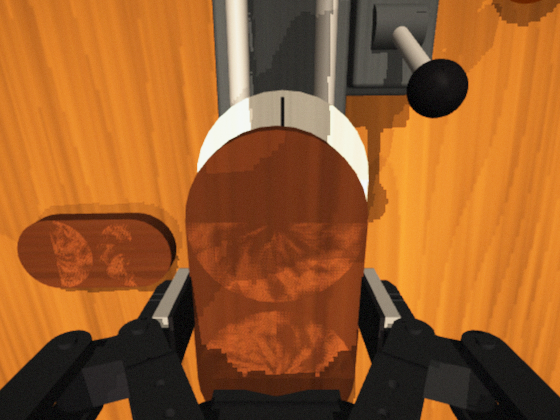

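```bash
python3 - <<'E'
from h import *
c=cam('wrist');m=yaw();s=manip.get_state()['position']
P=ray(c,[[283,100],[283,118]],.055);print('line',P)
for p in P:
  d=p-np.array([.582,-.1025]);print('expected x on line',.582+.0717*(p[1]+.1025))
for zt in(.145,.15,.155):
  f=ray(c,[[277,127],[187,215],[367,215]],s[2]-zt);print(zt,(f-s[:2])@m[:2,:2])
E
```

```text
line [[ 0.58863638 -0.02579666]
 [ 0.58793235 -0.0362807 ]]
expected x on line 0.5874996294644793
expected x on line 0.5867479240669922
0.145 [[ 0.06893513 -0.00063822]
 [ 0.03962584 -0.03117678]
 [ 0.03968263  0.02996478]]
0.15 [[ 0.06846502 -0.00062965]
 [ 0.03787825 -0.03249927]
 [ 0.03793752  0.03130722]]
0.155 [[ 0.06799491 -0.00062108]
 [ 0.03613066 -0.03382176]
 [ 0.03619241  0.03264965]]
```

Call:
carry_out:
  linear:
    - [0.006,-0.001,-0.05]
    - [0,0,-0.05]
    - [0,0,-0.03]
    - [0,0,-0.02]
    - [0,0,-0.014]
    - [0,0,0]
    - [0,0,0]
  angular:
    - [0,0,0]
    - [0,0,0]
    - [0,0,0]
    - [0,0,0]
    - [0,0,0]
    - [0,0,0]
    - [0,0,0]
  hand: [0.5,0.5,0.5,0.5,0.5,0.5,0.5]

```text
clock: 9.72
position: [0.5842, -0.1009, 0.228]
ee_rot: [0.001, 0.732, 0.681, 0.0]
contact_force: [0.5, -1.3, -1.2]
width: 0.0666
gripper_force: 46.7
```

Call:
carry_out:
  linear:
    - [0,0,-0.004]
    - [0,0,0]
    - [0,0,0]
    - [0,0,0]
    - [0,0,0]
    - [0,0,0.04]
    - [0,0,0.07]
    - [0,0,0.07]
  angular:
    - [0,0,0]
    - [0,0,0]
    - [0,0,0]
    - [0,0,0]
    - [0,0,0]
    - [0,0,0]
    - [0,0,0]
    - [0,0,0]
  hand: [0.5,0.5,1,1,1,1,1,1]

```text
clock: 10.38
position: [0.5835, -0.1008, 0.3151]
ee_rot: [-0.002, 0.732, 0.681, -0.001]
contact_force: [1.4, -0.1, 0.5]
width: 0.0854
gripper_force: 0.0
```

Call:
carry_out:
  linear:
    - [-0.013,-0.003,0]
    - [-0.013,-0.003,0]
    - [-0.013,-0.003,0]
    - [-0.013,-0.003,0]
    - [-0.013,-0.003,0]
    - [-0.013,-0.003,0]
    - [-0.013,-0.003,0]
    - [-0.013,-0.003,0]
  angular:
    - [0,0,-0.97]
    - [0,0,-0.97]
    - [0,0,-0.97]
    - [0,0,-0.97]
    - [0,0,-0.97]
    - [0,0,-0.97]
    - [0,0,-0.97]
    - [0,0,-0.97]
  hand: [1,1,1,1,1,1,1,1]

```text
clock: 11.05
position: [0.5316, -0.113, 0.3155]
ee_rot: [0.0, 0.906, 0.423, 0.0]
contact_force: [0.4, -0.7, 1.0]
width: 0.0851
gripper_force: 0.0
```

Call:
carry_out:
  linear:
    - [-0.013,-0.003,0]
    - [-0.013,-0.003,0]
    - [-0.013,-0.003,0]
    - [-0.013,-0.003,0]
    - [-0.013,-0.003,0]
    - [-0.013,-0.003,0]
    - [-0.013,-0.003,0]
    - [-0.013,-0.003,0]
  angular:
    - [0,0,-0.97]
    - [0,0,-0.97]
    - [0,0,-0.97]
    - [0,0,-0.97]
    - [0,0,-0.97]
    - [0,0,-0.97]
    - [0,0,-0.97]
    - [0,0,-0.97]
  hand: [1,1,1,1,1,1,1,1]

```text
clock: 11.72
position: [0.4796, -0.125, 0.3155]
ee_rot: [0.0, 0.992, 0.126, 0.0]
contact_force: [-0.4, 0.7, -0.2]
width: 0.0857
gripper_force: 0.0
```

Call:
carry_out:
  linear:
    - [-0.013,-0.003,0.01]
    - [-0.013,-0.003,0.01]
    - [-0.013,-0.003,0.01]
    - [-0.013,-0.003,0.01]
    - [0,0,0]
    - [0,0,0]
  angular:
    - [0,0,-0.97]
    - [0,0,-0.97]
    - [0,0,-0.97]
    - [0,0,-0.97]
    - [0,0,0]
    - [0,0,0]
  hand: [1,1,1,1,1,1]

```text
clock: 12.22
position: [0.4539, -0.131, 0.3357]
ee_rot: [0.0, 1.0, -0.026, 0.0]
contact_force: [0.3, 0.2, -0.3]
width: 0.0856
gripper_force: 0.0
```

```bash
cat > look.py <<'E'
import sys
from h import *
s=manip.get_state();m=yaw();print(s['position'],np.degrees(np.arctan2(m[1,0],m[0,0])),m[:2,2])
c=cam('wrist');im=manip.get_image('wrist')[:,:,::-1].copy();cv2.imwrite(f'pics/{sys.argv[1]}.png',im)
for z in [float(a) for a in sys.argv[2:]]:
  for t in tiers(im,c,z)[1]:print(z,*t)
E
python3 look.py w5 .016 .071
python3 - <<'E'
import cv2;from rig import manip
cv2.imwrite('pics/top1.png',manip.get_image('top')[:,:,::-1])
E
```

```text
[ 0.45393774 -0.13100437  0.33568845] -2.9994134250221594 [ 0.00097854 -0.00038963]
0.016 [  6. 249.] [410.6 107.5] [88.6 15.9] -16.5
0.016 [428. 202.] [ 436.  -259.4] [75.6 42.2] 0.5
0.016 [283. 216.] [ 429.5 -135.2] [122.6  60.4] -2.9
0.016 [218.  27.] [575.1 -95.3] [171.6  44. ] 87.0
0.071 [  6. 249.] [433.9  61.3] [71.7 12.9] -16.5
0.071 [428. 202.] [ 454.4 -235.8] [61.3 34.2] 0.5
0.071 [283. 216.] [ 449.2 -135.2] [99.3 48.9] -2.9
0.071 [218.  27.] [ 567.1 -102.9] [139.   35.6] 87.0
```

View pics/w5.png

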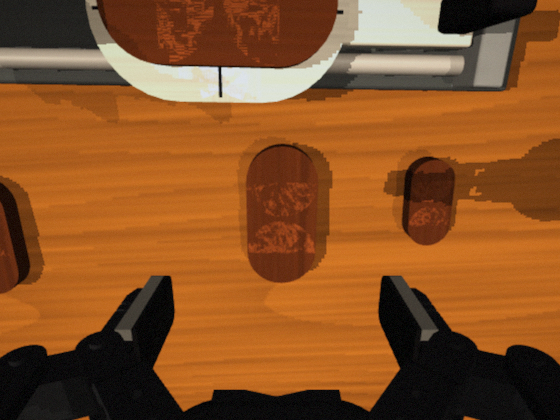

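B measured at (0.4295,-0.135) with size 122.6x60.4, which matches. A lies flat and square on the plate.

Call:
carry_out:
  linear:
    - [-0.049,-0.0084,0]
    - [0,0,-0.08]
    - [0,0,-0.08]
    - [0,0,-0.08]
    - [0,0,-0.05]
    - [0,0,-0.025]
    - [0,0,-0.01]
    - [0,0,0]
  angular:
    - [0,0,0]
    - [0,0,0]
    - [0,0,0]
    - [0,0,0]
    - [0,0,0]
    - [0,0,0]
    - [0,0,0]
    - [0,0,0]
  hand: [1,1,1,1,1,1,1,1]

```text
clock: 12.98
position: [0.4295, -0.135, 0.1716]
ee_rot: [-0.001, 1.0, -0.026, -0.001]
contact_force: [-0.0, -0.5, 0.4]
width: 0.0858
gripper_force: 0.0
```

Call:
carry_out:
  linear:
    - [0,0,0]
    - [0,0,0]
    - [0,0,0]
    - [0,0,0]
    - [0,0,0]
  angular:
    - [0,0,0]
    - [0,0,0]
    - [0,0,0]
    - [0,0,0]
    - [0,0,0]
  hand: [0.4,0.4,0.4,0.4,0.4]
  force: 40

```text
clock: 13.4
position: [0.4301, -0.1354, 0.1742]
ee_rot: [0.001, 1.0, -0.027, 0.001]
contact_force: [-0.3, 0.5, 7.2]
width: 0.0586
gripper_force: 43.7
```

Call:
carry_out:
  linear:
    - [0,0,0.04]
    - [0,0,0.08]
    - [0,0,0.08]
    - [0,0,0.08]
    - [0.0153,0.0033,0]
    - [0.0153,0.0033,0]
    - [0.0153,0.0033,0]
    - [0.0153,0.0033,0]
  angular:
    - [0,0,0]
    - [0,0,0]
    - [0,0,0]
    - [0,0,0]
    - [0,0,0.97]
    - [0,0,0.97]
    - [0,0,0.97]
    - [0,0,0.97]
  hand: [0.4,0.4,0.4,0.4,0.4,0.4,0.4,0.4]

```text
clock: 14.07
position: [0.4601, -0.1284, 0.3138]
ee_rot: [0.001, 0.992, 0.13, 0.001]
contact_force: [0.3, -0.4, -0.1]
width: 0.059
gripper_force: 43.8
```

Call:
carry_out:
  linear:
    - [0.0153,0.0033,0]
    - [0.0153,0.0033,0]
    - [0.0153,0.0033,0]
    - [0.0153,0.0033,0]
    - [0.0153,0.0033,0]
    - [0.0153,0.0033,0]
    - [0.0153,0.0033,0]
    - [0.0153,0.0033,0]
  angular:
    - [0,0,0.97]
    - [0,0,0.97]
    - [0,0,0.97]
    - [0,0,0.97]
    - [0,0,0.97]
    - [0,0,0.97]
    - [0,0,0.97]
    - [0,0,0.97]
  hand: [0.4,0.4,0.4,0.4,0.4,0.4,0.4,0.4]

```text
clock: 14.73
position: [0.5214, -0.1152, 0.3132]
ee_rot: [0.0, 0.904, 0.427, 0.0]
contact_force: [-0.1, -0.0, -0.9]
width: 0.0588
gripper_force: 43.8
```

Call:
carry_out:
  linear:
    - [0.0153,0.0033,0]
    - [0.0153,0.0033,0]
    - [0.0153,0.0033,0]
    - [0.0153,0.0033,0]
    - [0.0153,0.0033,0]
    - [0.0153,0.0033,0]
    - [0.0153,0.0033,0]
    - [0.0153,0.0033,0]
  angular:
    - [0,0,0.97]
    - [0,0,0.97]
    - [0,0,0.97]
    - [0,0,0.97]
    - [0,0,0.97]
    - [0,0,0.97]
    - [0,0,0.97]
    - [0,0,0.97]
  hand: [0.4,0.4,0.4,0.4,0.4,0.4,0.4,0.4]

```text
clock: 15.4
position: [0.5826, -0.102, 0.3132]
ee_rot: [0.0, 0.731, 0.682, 0.0]
contact_force: [-0.2, -0.7, -0.2]
width: 0.0588
gripper_force: 43.8
```

Call:
carry_out:
  linear:
    - [0,0,0]
    - [0,0,0]
    - [0,0,0]
  angular:
    - [0,0,0]
    - [0,0,0]
    - [0,0,0]
  hand: [0.4,0.4,0.4]

```text
clock: 15.65
position: [0.582, -0.1021, 0.3129]
ee_rot: [-0.0, 0.733, 0.68, -0.0]
contact_force: [-0.7, 0.3, -0.8]
width: 0.0591
gripper_force: 43.8
```

```bash
cat > held.py <<'E'
# front end and side edges of the held tier, tool frame
import sys
from h import *
zt=float(sys.argv[2]);L=float(sys.argv[3])
c=cam('wrist');m=yaw();s=manip.get_state()['position'];print(s,np.degrees(np.arctan2(m[1,0],m[0,0])))
im=manip.get_image('wrist')[:,:,::-1].copy();cv2.imwrite(f'pics/{sys.argv[1]}.png',im)
hsv=cv2.cvtColor(im,cv2.COLOR_BGR2HSV)
k=((hsv[...,0]<13)&(hsv[...,1]>150)&(im[...,2]>40)&(im[...,2]<130)).astype(np.uint8)
k[290:]=0
k=cv2.morphologyEx(k,3,np.ones((9,9),np.uint8));n,l=cv2.connectedComponents(k)
p=max(cv2.findContours((l==l[235,276]).astype(np.uint8),0,1)[0],key=len)[:,0]
q=(ray(c,p,s[2]-zt)-s[:2])@m[:2,:2]
print('front',q[:,0].max(),'centre x',q[:,0].max()-L/2,'y',q[:,1].min(),q[:,1].max(),'toprow',p[:,1].min())
E
python3 held.py w6 .158 .124
```

```text
[ 0.5819532  -0.10212356  0.31290919] 85.75433568029243
front 0.07304788949071818 centre x 0.01104788949071818 y -0.03084505539766085 0.03156232541053224 toprow 111
```

Call:
carry_out:
  linear:
    - [0.001,0,-0.05]
    - [0,0,-0.04]
    - [0,0,-0.025]
    - [0,0,-0.012]
    - [0,0,-0.006]
    - [0,0,0]
    - [0,0,0]
  angular:
    - [0,0,0]
    - [0,0,0]
    - [0,0,0]
    - [0,0,0]
    - [0,0,0]
    - [0,0,0]
    - [0,0,0]
  hand: [0.4,0.4,0.4,0.4,0.4,0.4,0.4]

```text
clock: 16.28
position: [0.5833, -0.1023, 0.2472]
ee_rot: [0.001, 0.732, 0.681, 0.0]
contact_force: [-0.6, 0.5, -0.6]
width: 0.059
gripper_force: 43.8
```

Call:
carry_out:
  linear:
    - [0,0,-0.003]
    - [0,0,0]
    - [0,0,0]
    - [0,0,0]
    - [0,0,0.04]
    - [0,0,0.08]
    - [0,0,0.08]
    - [0,0,0.07]
  angular:
    - [0,0,0]
    - [0,0,0]
    - [0,0,0]
    - [0,0,0]
    - [0,0,0]
    - [0,0,0]
    - [0,0,0]
    - [0,0,0]
  hand: [0.4,1,1,1,1,1,1,1]

```text
clock: 16.95
position: [0.583, -0.1021, 0.3823]
ee_rot: [0.001, 0.732, 0.681, 0.0]
contact_force: [2.2, -1.0, 0.4]
width: 0.0861
gripper_force: 0.0
```

Call:
carry_out:
  linear:
    - [-0.0135,0.023,0]
    - [-0.0135,0.023,0]
    - [-0.0135,0.023,0]
    - [-0.0135,0.023,0]
    - [-0.0135,0.023,0]
    - [-0.0135,0.023,0]
    - [-0.0135,0.023,0]
    - [-0.0135,0.023,0]
  angular:
    - [0,0,-0.97]
    - [0,0,-0.97]
    - [0,0,-0.97]
    - [0,0,-0.97]
    - [0,0,-0.97]
    - [0,0,-0.97]
    - [0,0,-0.97]
    - [0,0,-0.97]
  hand: [1,1,1,1,1,1,1,1]

```text
clock: 17.62
position: [0.5285, -0.0096, 0.3802]
ee_rot: [0.0, 0.906, 0.423, 0.0]
contact_force: [-0.7, -0.1, -0.3]
width: 0.0855
gripper_force: 0.0
```

Call:
carry_out:
  linear:
    - [-0.0135,0.023,0]
    - [-0.0135,0.023,0]
    - [-0.0135,0.023,0]
    - [-0.0135,0.023,0]
    - [-0.0135,0.023,0]
    - [-0.0135,0.023,0]
    - [-0.0135,0.023,0]
    - [-0.0135,0.023,0]
  angular:
    - [0,0,-0.97]
    - [0,0,-0.97]
    - [0,0,-0.97]
    - [0,0,-0.97]
    - [0,0,-0.97]
    - [0,0,-0.97]
    - [0,0,-0.97]
    - [0,0,-0.97]
  hand: [1,1,1,1,1,1,1,1]

```text
clock: 18.28
position: [0.4745, 0.0824, 0.3802]
ee_rot: [0.0, 0.992, 0.126, 0.0]
contact_force: [-0.5, 0.6, -0.3]
width: 0.0851
gripper_force: 0.0
```

Call:
carry_out:
  linear:
    - [-0.0135,0.023,-0.02]
    - [-0.0135,0.023,-0.02]
    - [-0.0135,0.023,-0.02]
    - [-0.0135,0.023,-0.02]
    - [0,0,0]
    - [0,0,0]
  angular:
    - [0,0,-0.97]
    - [0,0,-0.97]
    - [0,0,-0.97]
    - [0,0,-0.97]
    - [0,0,0]
    - [0,0,0]
  hand: [1,1,1,1,1,1]

```text
clock: 18.78
position: [0.4477, 0.128, 0.34]
ee_rot: [0.0, 1.0, -0.025, -0.0]
contact_force: [-0.7, -0.1, 0.5]
width: 0.0853
gripper_force: 0.0
```

```bash
python3 look.py w7 .016
python3 - <<'E'
from h import *
im=cv2.imread('pics/w7.png')
t=manip.get_image('top')[:,:,::-1].copy();cv2.imwrite('pics/top2.png',t)
cv2.imwrite('pics/combo.png',np.vstack([cv2.resize(t[150:280,140:390],(560,291),interpolation=2),cv2.resize(im,(400,300))[:, :].repeat(1,0) if 0 else cv2.copyMakeBorder(cv2.resize(im,(400,300)),0,0,80,80,0)]))
E
```

```text
[0.44773577 0.12802054 0.33997001] -2.8832816554429734 [-0.00027594 -0.00058391]
0.016 [128. 257.] [389.2 264.8] [43.  25.7] -79.2
0.016 [104. 212.] [435.5 278.6] [60.6 44.1] 16.2
0.016 [277. 207.] [423.4 128.1] [107.7  51.8] -4.2
```

View pics/combo.png

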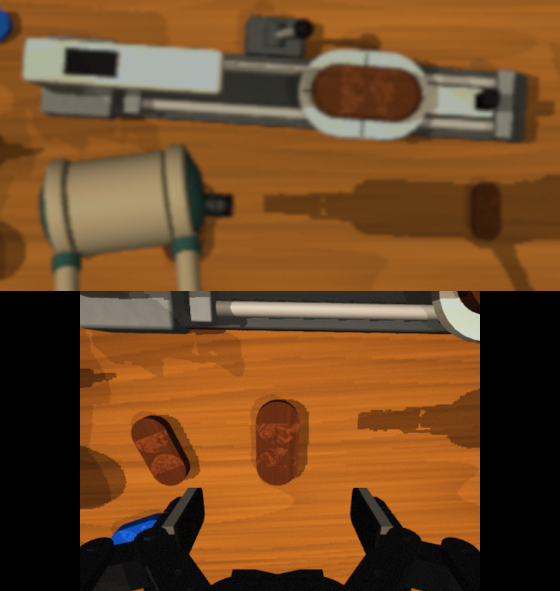

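C measured 107.7x51.8 mm at (0.423,0.128), which fits. The stack of A and B looks centred.

Call:
carry_out:
  linear:
    - [-0.0486,0,0]
    - [0,0,-0.08]
    - [0,0,-0.08]
    - [0,0,-0.08]
    - [0,0,-0.05]
    - [0,0,-0.025]
    - [0,0,-0.009]
    - [0,0,0]
  angular:
    - [0,0,-0.28]
    - [0,0,0]
    - [0,0,0]
    - [0,0,0]
    - [0,0,0]
    - [0,0,0]
    - [0,0,0]
    - [0,0,0]
  hand: [1,1,1,1,1,1,1,1]

```text
clock: 19.55
position: [0.4244, 0.1273, 0.1775]
ee_rot: [0.0, 0.999, -0.038, -0.0]
contact_force: [0.2, 0.7, 1.1]
width: 0.0856
gripper_force: 0.0
```

Call:
carry_out:
  linear:
    - [0,0,0]
    - [0,0,0]
    - [0,0,0]
    - [0,0,0]
    - [0,0,0]
  angular:
    - [0,0,0]
    - [0,0,0]
    - [0,0,0]
    - [0,0,0]
    - [0,0,0]
  hand: [0.3,0.3,0.3,0.3,0.3]
  force: 40

```text
clock: 19.97
position: [0.4245, 0.1279, 0.1795]
ee_rot: [-0.0, 0.999, -0.038, 0.002]
contact_force: [-0.1, -0.9, 5.0]
width: 0.0507
gripper_force: 41.2
```

Call:
carry_out:
  linear:
    - [0,0,0.05]
    - [0,0,0.08]
    - [0,0,0.08]
    - [0,0,0.08]
    - [0,0,0.08]
    - [0,0,0.03]
    - [0,0,0]
    - [0,0,0]
  angular:
    - [0,0,0]
    - [0,0,0]
    - [0,0,0]
    - [0,0,0.98]
    - [0,0,0.98]
    - [0,0,0.98]
    - [0,0,0.98]
    - [0,0,0.98]
  hand: [0.3,0.3,0.3,0.3,0.3,0.3,0.3,0.3]

```text
clock: 20.63
position: [0.4236, 0.1279, 0.3808]
ee_rot: [0.0, 0.987, 0.159, 0.003]
contact_force: [-0.3, -0.6, -0.6]
width: 0.051
gripper_force: 42.6
```

Call:
carry_out:
  linear:
    - [0.0213,-0.0305,0]
    - [0.0213,-0.0305,0]
    - [0.0213,-0.0305,0]
    - [0.0213,-0.0305,0]
    - [0.0213,-0.0305,0]
    - [0.0213,-0.0305,0]
    - [0.0213,-0.0305,0]
    - [0.0213,-0.0305,0]
  angular:
    - [0,0,0.98]
    - [0,0,0.98]
    - [0,0,0.98]
    - [0,0,0.98]
    - [0,0,0.98]
    - [0,0,0.98]
    - [0,0,0.98]
    - [0,0,0.98]
  hand: [0.3,0.3,0.3,0.3,0.3,0.3,0.3,0.3]

```text
clock: 21.3
position: [0.509, 0.0051, 0.3788]
ee_rot: [0.0, 0.89, 0.456, 0.001]
contact_force: [0.9, 0.2, -0.6]
width: 0.0507
gripper_force: 42.6
```

Call:
carry_out:
  linear:
    - [0.0213,-0.0305,0]
    - [0.0213,-0.0305,0]
    - [0.0213,-0.0305,0]
    - [0.0213,-0.0305,0]
    - [0.0213,-0.0305,0]
    - [0.0213,-0.0305,0]
    - [0.0213,-0.0305,0]
    - [0,0,0]
  angular:
    - [0,0,0.98]
    - [0,0,0.98]
    - [0,0,0.98]
    - [0,0,0.98]
    - [0,0,0.98]
    - [0,0,0.98]
    - [0,0,0.98]
    - [0,0,0]
  hand: [0.3,0.3,0.3,0.3,0.3,0.3,0.3,0.3]

```text
clock: 21.97
position: [0.585, -0.1035, 0.3786]
ee_rot: [0.002, 0.734, 0.679, 0.0]
contact_force: [0.9, 0.7, -0.2]
width: 0.0504
gripper_force: 42.7
```

Call:
carry_out:
  linear:
    - [0,0,0]
    - [0,0,0]
    - [0,0,0]
  angular:
    - [0,0,0]
    - [0,0,0]
    - [0,0,0]
  hand: [0.3,0.3,0.3]

```text
clock: 22.22
position: [0.5827, -0.1001, 0.3782]
ee_rot: [-0.0, 0.734, 0.679, 0.0]
contact_force: [-1.2, 0.1, 0.1]
width: 0.0508
gripper_force: 42.7
```

Call:
carry_out:
  linear:
    - [0.001,-0.002,-0.07]
    - [0,0,-0.06]
    - [0,0,-0.04]
    - [0,0,-0.025]
    - [0,0,-0.015]
    - [0,0,-0.01]
    - [0,0,0]
    - [0,0,0]
  angular:
    - [0,0,0.07]
    - [0,0,0]
    - [0,0,0]
    - [0,0,0]
    - [0,0,0]
    - [0,0,0]
    - [0,0,0]
    - [0,0,0]
  hand: [0.3,0.3,0.3,0.3,0.3,0.3,0.3,0.3]

```text
clock: 22.88
position: [0.5842, -0.1017, 0.2687]
ee_rot: [0.001, 0.732, 0.681, 0.0]
contact_force: [0.9, 0.5, -0.1]
width: 0.051
gripper_force: 42.6
```

Call:
carry_out:
  linear:
    - [0,0,-0.004]
    - [0,0,0]
    - [0,0,0]
    - [0,0,0]
    - [0,0,0.04]
    - [0,0,0.07]
    - [0,0,0.07]
    - [0,0,0.05]
  angular:
    - [0,0,0]
    - [0,0,0]
    - [0,0,0]
    - [0,0,0]
    - [0,0,0]
    - [0,0,0]
    - [0,0,0]
    - [0,0,0]
  hand: [0.3,1,1,1,1,1,1,1]

```text
clock: 23.55
position: [0.5842, -0.102, 0.3842]
ee_rot: [0.002, 0.733, 0.681, 0.001]
contact_force: [1.3, -0.1, -0.3]
width: 0.0853
gripper_force: 0.0
```

Call:
carry_out:
  linear:
    - [-0.0171,0.0462,0]
    - [-0.0171,0.0462,0]
    - [-0.0171,0.0462,0]
    - [-0.0171,0.0462,0]
    - [-0.0171,0.0462,0]
    - [-0.0171,0.0462,0]
    - [-0.0171,0.0462,0]
    - [-0.0171,0.0462,0]
  angular:
    - [0,0,-0.97]
    - [0,0,-0.97]
    - [0,0,-0.97]
    - [0,0,-0.97]
    - [0,0,-0.97]
    - [0,0,-0.97]
    - [0,0,-0.97]
    - [0,0,-0.97]
  hand: [1,1,1,1,1,1,1,1]

```text
clock: 24.22
position: [0.5149, 0.0839, 0.3813]
ee_rot: [0.0, 0.906, 0.423, 0.0]
contact_force: [-0.4, 0.3, 0.3]
width: 0.0856
gripper_force: 0.0
```

Call:
carry_out:
  linear:
    - [-0.0171,0.0462,0]
    - [-0.0171,0.0462,0]
    - [-0.0171,0.0462,0]
    - [-0.0171,0.0462,0]
    - [-0.0171,0.0462,-0.02]
    - [-0.0171,0.0462,-0.02]
    - [-0.0171,0.0462,-0.02]
    - [-0.0171,0.0462,-0.02]
  angular:
    - [0,0,-0.97]
    - [0,0,-0.97]
    - [0,0,-0.97]
    - [0,0,-0.97]
    - [0,0,-0.97]
    - [0,0,-0.97]
    - [0,0,-0.97]
    - [0,0,-0.97]
  hand: [1,1,1,1,1,1,1,1]

```text
clock: 24.88
position: [0.4466, 0.2687, 0.341]
ee_rot: [-0.0, 0.992, 0.126, 0.001]
contact_force: [1.3, -0.8, 0.4]
width: 0.0855
gripper_force: 0.0
```

Call:
carry_out:
  linear:
    - [0,0,0]
    - [0,0,0]
  angular:
    - [0,0,0]
    - [0,0,0]
  hand: [1,1]

```text
clock: 25.05
position: [0.4466, 0.2684, 0.3406]
ee_rot: [0.0, 0.992, 0.129, -0.0]
contact_force: [-0.8, -0.4, 0.4]
width: 0.0853
gripper_force: 0.0
```

```bash
python3 look.py w8 .016
python3 - <<'E'
from h import *
im=cv2.imread('pics/w8.png')
t=manip.get_image('top')[:,:,::-1].copy();cv2.imwrite('pics/top3.png',t)
cv2.imwrite('pics/combo2.png',np.vstack([cv2.resize(t[150:280,140:390],(560,291),interpolation=2),cv2.copyMakeBorder(cv2.resize(im,(400,300)),0,0,80,80,0)]))
E
```

```text
[0.44656998 0.26843964 0.34063181] 14.843579470566548 [-0.00067045 -0.00075738]
0.016 [263. 216.] [421.2 274.2] [91.3 44. ] 17.4
0.016 [ 36. 140.] [436.2 466.8] [58.7 14.2] -89.9
```

View pics/combo2.png

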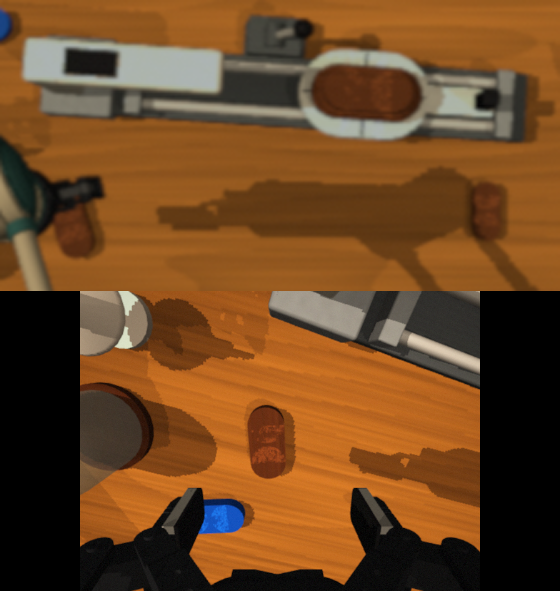

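```bash
python3 - <<'E'
from h import *
c=cam('wrist')
im=cv2.imread('pics/w8.png');hsv=cv2.cvtColor(im,cv2.COLOR_BGR2HSV)
k=((hsv[...,0]>100)&(hsv[...,0]<130)&(hsv[...,1]>120)&(im[...,0]>60)).astype(np.uint8)
v,u=np.nonzero(k);P=ray(c,np.c_[u,v],.016)
a=np.radians(17.4);e=np.array([[np.cos(a),np.sin(a)],[np.sin(a),-np.cos(a)]])
q=(P-np.array([.4212,.2742]))@e.T
print('blue in grasp frame x',q[:,0].min(),q[:,0].max(),'y',q[:,1].min(),q[:,1].max())
print(manip.get_state()['qpos'].round(2))
E
```

```text
blue in grasp frame x -0.1252411352312763 -0.07279603118898602 y -0.10079556152328596 -0.03633854206744069
[ 0.41  0.24  1.72 -0.    1.18  1.72]
```

Call:
carry_out:
  linear:
    - [-0.0508,0.0116,0]
    - [0,0,-0.08]
    - [0,0,-0.08]
    - [0,0,-0.08]
    - [0,0,-0.05]
    - [0,0,-0.025]
    - [0,0,-0.006]
    - [0,0,0]
  angular:
    - [0,0,0.55]
    - [0,0,0]
    - [0,0,0]
    - [0,0,0]
    - [0,0,0]
    - [0,0,0]
    - [0,0,0]
    - [0,0,0]
  hand: [1,1,1,1,1,1,1,1]

```text
clock: 25.82
position: [0.4224, 0.2727, 0.1801]
ee_rot: [0.0, 0.989, 0.149, -0.0]
contact_force: [-0.1, -0.5, -0.1]
width: 0.0854
gripper_force: 0.0
```

Call:
carry_out:
  linear:
    - [0,0,0]
    - [0,0,0]
    - [0,0,0]
    - [0,0,0]
    - [0,0,0]
    - [0,0,0]
  angular:
    - [0,0,0]
    - [0,0,0]
    - [0,0,0]
    - [0,0,0]
    - [0,0,0]
    - [0,0,0]
  hand: [0.2,0.2,0.2,0.2,0.2,0.2]
  force: 40

```text
clock: 26.32
position: [0.4223, 0.2737, 0.182]
ee_rot: [-0.0, 0.989, 0.149, 0.001]
contact_force: [0.5, -0.2, 5.6]
width: 0.0428
gripper_force: 40.3
```

Call:
carry_out:
  linear:
    - [0,0,0.05]
    - [0,0,0.08]
    - [0,0,0.08]
    - [0,0,0.08]
    - [0,0,0.08]
    - [0,0,0.08]
    - [0,0,0.02]
    - [0,0,0]
  angular:
    - [0,0,0]
    - [0,0,0]
    - [0,0,0]
    - [0,0,0]
    - [0,0,0]
    - [0,0,0]
    - [0,0,0]
    - [0,0,0]
  hand: [0.2,0.2,0.2,0.2,0.2,0.2,0.2,0.2]

```text
clock: 26.98
position: [0.4221, 0.2738, 0.4199]
ee_rot: [-0.001, 0.989, 0.149, 0.005]
contact_force: [-0.4, 0.2, 0.1]
width: 0.0424
gripper_force: 41.3
```

Call:
carry_out:
  linear:
    - [0.0214,-0.05,0]
    - [0.0214,-0.05,0]
    - [0.0214,-0.05,0]
    - [0.0214,-0.05,0]
    - [0.0214,-0.05,0]
    - [0.0214,-0.05,0]
    - [0.0214,-0.05,0]
    - [0.0214,-0.05,0]
  angular:
    - [0,0,1]
    - [0,0,1]
    - [0,0,1]
    - [0,0,1]
    - [0,0,1]
    - [0,0,1]
    - [0,0,1]
    - [0,0,1]
  hand: [0.2,0.2,0.2,0.2,0.2,0.2,0.2,0.2]

```text
clock: 27.65
position: [0.507, 0.0722, 0.4131]
ee_rot: [-0.001, 0.891, 0.455, -0.002]
contact_force: [0.1, 0.1, -0.3]
width: 0.0426
gripper_force: 41.3
```

Call:
carry_out:
  linear:
    - [0.0214,-0.05,0]
    - [0.0214,-0.05,0]
    - [0.0214,-0.05,0]
    - [0.0214,-0.05,0]
    - [0.0214,-0.05,0]
    - [0.0214,-0.05,0]
    - [0.0214,-0.05,0]
    - [0,0,0]
  angular:
    - [0,0,1]
    - [0,0,1]
    - [0,0,1]
    - [0,0,1]
    - [0,0,1]
    - [0,0,1]
    - [0,0,1]
    - [0,0,0]
  hand: [0.2,0.2,0.2,0.2,0.2,0.2,0.2,0.2]

```text
clock: 28.32
position: [0.5836, -0.1057, 0.4123]
ee_rot: [0.0, 0.732, 0.681, -0.002]
contact_force: [0.6, 0.8, -0.3]
width: 0.0428
gripper_force: 41.3
```

Call:
carry_out:
  linear:
    - [0,0,-0.05]
    - [0,0,-0.05]
    - [0,0,-0.05]
    - [0,0,0]
    - [0,0,0]
    - [0,0,0]
  angular:
    - [0,0,0]
    - [0,0,0]
    - [0,0,0]
    - [0,0,0]
    - [0,0,0]
    - [0,0,0]
  hand: [0.2,0.2,0.2,0.2,0.2,0.2]

```text
clock: 28.82
position: [0.5824, -0.1013, 0.3407]
ee_rot: [0.0, 0.732, 0.682, 0.0]
contact_force: [-0.3, 0.0, 0.1]
width: 0.0428
gripper_force: 41.3
```

Call:
carry_out:
  linear:
    - [0.002,0,-0.04]
    - [0,0,-0.03]
    - [0,0,-0.02]
    - [0,0,-0.01]
    - [0,0,-0.008]
    - [0,0,0]
    - [0,0,0]
  angular:
    - [0,0,0]
    - [0,0,0]
    - [0,0,0]
    - [0,0,0]
    - [0,0,0]
    - [0,0,0]
    - [0,0,0]
  hand: [0.2,0.2,0.2,0.2,0.2,0.2,0.2]

```text
clock: 29.4
position: [0.5836, -0.1016, 0.2872]
ee_rot: [0.001, 0.732, 0.682, 0.0]
contact_force: [-0.3, 0.5, -1.0]
width: 0.0424
gripper_force: 41.3
```

Call:
carry_out:
  linear:
    - [0,0,-0.004]
    - [0,0,0]
    - [0,0,0]
    - [0,0,0]
    - [0,0,0]
    - [0,0,0.03]
    - [0,0,0.05]
    - [0,0,0.04]
  angular:
    - [0,0,0]
    - [0,0,0]
    - [0,0,0]
    - [0,0,0]
    - [0,0,0]
    - [0,0,0]
    - [0,0,0]
    - [0,0,0]
  hand: [0.2,1,1,1,1,1,1,1]

```text
clock: 30.07
position: [0.5832, -0.1015, 0.3452]
ee_rot: [-0.0, 0.732, 0.682, -0.0]
contact_force: [-0.0, -0.5, 0.5]
width: 0.0853
gripper_force: 0.0
```

Call:
carry_out:
  linear:
    - [-0.013,-0.0165,0]
    - [-0.013,-0.0165,0]
    - [-0.013,-0.0165,0]
    - [-0.013,-0.0165,0]
    - [-0.013,-0.0165,0]
    - [-0.013,-0.0165,0]
    - [-0.013,-0.0165,0]
    - [-0.013,-0.0165,0]
  angular:
    - [0,0,-0.98]
    - [0,0,-0.98]
    - [0,0,-0.98]
    - [0,0,-0.98]
    - [0,0,-0.98]
    - [0,0,-0.98]
    - [0,0,-0.98]
    - [0,0,-0.98]
  hand: [1,1,1,1,1,1,1,1]

```text
clock: 30.73
position: [0.5309, -0.1679, 0.3446]
ee_rot: [0.0, 0.907, 0.421, 0.0]
contact_force: [0.9, 1.2, 0.2]
width: 0.0851
gripper_force: 0.0
```

Call:
carry_out:
  linear:
    - [-0.013,-0.0165,0]
    - [-0.013,-0.0165,0]
    - [-0.013,-0.0165,0]
    - [-0.013,-0.0165,0]
    - [-0.013,-0.0165,0]
    - [-0.013,-0.0165,0]
    - [-0.013,-0.0165,0]
    - [-0.013,-0.0165,0]
  angular:
    - [0,0,-0.98]
    - [0,0,-0.98]
    - [0,0,-0.98]
    - [0,0,-0.98]
    - [0,0,-0.98]
    - [0,0,-0.98]
    - [0,0,-0.98]
    - [0,0,-0.98]
  hand: [1,1,1,1,1,1,1,1]

```text
clock: 31.4
position: [0.4789, -0.2339, 0.3446]
ee_rot: [0.0, 0.993, 0.12, 0.0]
contact_force: [-0.4, -0.2, -0.0]
width: 0.0854
gripper_force: 0.0
```

Call:
carry_out:
  linear:
    - [-0.013,-0.0165,0]
    - [-0.013,-0.0165,0]
    - [-0.013,-0.0165,0]
    - [0,0,0]
    - [0,0,0]
  angular:
    - [0,0,-0.98]
    - [0,0,-0.98]
    - [0,0,-0.98]
    - [0,0,0]
    - [0,0,0]
  hand: [1,1,1,1,1]

```text
clock: 31.82
position: [0.4596, -0.2584, 0.3445]
ee_rot: [-0.0, 1.0, 0.005, 0.0]
contact_force: [0.5, -0.2, -1.0]
width: 0.0856
gripper_force: 0.0
```

```bash
python3 look.py w9 .016
python3 - <<'E'
from h import *
im=cv2.imread('pics/w9.png')
t=manip.get_image('top')[:,:,::-1].copy();cv2.imwrite('pics/top4.png',t)
cv2.imwrite('pics/combo3.png',np.vstack([cv2.resize(t[150:280,140:390],(560,291),interpolation=2),cv2.copyMakeBorder(cv2.resize(im,(400,300)),0,0,80,80,0)]))
E
```

```text
[ 0.45963082 -0.25844536  0.34453611] 0.6266235961240522 [0.00038042 0.00010687]
0.016 [278. 210.] [ 436.1 -262.2] [74.7 36.4] -0.2
0.016 [509.  33.] [ 582.  -433.2] [47.6 17.4] -7.5
0.016 [46. 46.] [576.  -87.5] [85.  49.6] 85.8
```

View pics/combo3.png

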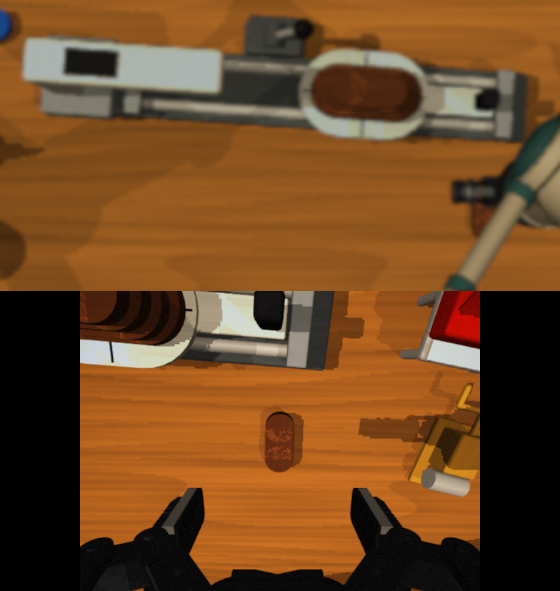

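Call:
carry_out:
  linear:
    - [-0.047,-0.0076,0]
    - [0,0,-0.08]
    - [0,0,-0.08]
    - [0,0,-0.08]
    - [0,0,-0.05]
    - [0,0,-0.025]
    - [0,0,-0.01]
    - [0,0,0]
  angular:
    - [0,0,-0.18]
    - [0,0,0]
    - [0,0,0]
    - [0,0,0]
    - [0,0,0]
    - [0,0,0]
    - [0,0,0]
    - [0,0,0]
  hand: [1,1,1,1,1,1,1,1]

```text
clock: 32.58
position: [0.4364, -0.2615, 0.1808]
ee_rot: [-0.001, 1.0, -0.001, -0.001]
contact_force: [-0.1, -0.1, 0.2]
width: 0.0852
gripper_force: 0.0
```

Call:
carry_out:
  linear:
    - [0,0,0]
    - [0,0,0]
    - [0,0,0]
    - [0,0,0]
    - [0,0,0]
    - [0,0,0]
    - [0,0,0]
  angular:
    - [0,0,0]
    - [0,0,0]
    - [0,0,0]
    - [0,0,0]
    - [0,0,0]
    - [0,0,0]
    - [0,0,0]
  hand: [0.1,0.1,0.1,0.1,0.1,0.1,0.1]
  force: 40

```text
clock: 33.17
position: [0.4366, -0.2623, 0.1832]
ee_rot: [0.001, 1.0, -0.002, 0.001]
contact_force: [0.4, 0.2, 6.3]
width: 0.0346
gripper_force: 39.8
```

Call:
carry_out:
  linear:
    - [0,0,0.05]
    - [0,0,0.08]
    - [0,0,0.08]
    - [0,0,0.08]
    - [0,0,0.07]
    - [0.0155,0.0168,0]
    - [0.0155,0.0168,0]
    - [0.0155,0.0168,0]
  angular:
    - [0,0,0]
    - [0,0,0]
    - [0,0,0]
    - [0,0,0]
    - [0,0,0]
    - [0,0,0.99]
    - [0,0,0.99]
    - [0,0,0.99]
  hand: [0.1,0.1,0.1,0.1,0.1,0.1,0.1,0.1]

```text
clock: 33.83
position: [0.4595, -0.2366, 0.3636]
ee_rot: [0.001, 0.993, 0.118, 0.001]
contact_force: [-1.4, 0.1, -0.3]
width: 0.0342
gripper_force: 40.3
```

Call:
carry_out:
  linear:
    - [0.0155,0.0168,0]
    - [0.0155,0.0168,0]
    - [0.0155,0.0168,0]
    - [0.0155,0.0168,0]
    - [0.0155,0.0168,0]
    - [0.0155,0.0168,0]
    - [0.0155,0.0168,0]
    - [0.0155,0.0168,0]
  angular:
    - [0,0,0.99]
    - [0,0,0.99]
    - [0,0,0.99]
    - [0,0,0.99]
    - [0,0,0.99]
    - [0,0,0.99]
    - [0,0,0.99]
    - [0,0,0.99]
  hand: [0.1,0.1,0.1,0.1,0.1,0.1,0.1,0.1]

```text
clock: 34.5
position: [0.5216, -0.1692, 0.3623]
ee_rot: [0.0, 0.907, 0.422, 0.0]
contact_force: [-0.1, -0.2, 0.3]
width: 0.0342
gripper_force: 40.3
```

Call:
carry_out:
  linear:
    - [0.0155,0.0168,0]
    - [0.0155,0.0168,0]
    - [0.0155,0.0168,0]
    - [0.0155,0.0168,0]
    - [0.0155,0.0168,0]
    - [0.0155,0.0168,0]
    - [0.0155,0.0168,0]
    - [0.0155,0.0168,0]
  angular:
    - [0,0,0.99]
    - [0,0,0.99]
    - [0,0,0.99]
    - [0,0,0.99]
    - [0,0,0.99]
    - [0,0,0.99]
    - [0,0,0.99]
    - [0,0,0.99]
  hand: [0.1,0.1,0.1,0.1,0.1,0.1,0.1,0.1]

```text
clock: 35.17
position: [0.5836, -0.102, 0.3623]
ee_rot: [0.0, 0.73, 0.683, 0.0]
contact_force: [0.2, 0.5, -0.2]
width: 0.0344
gripper_force: 40.3
```

Call:
carry_out:
  linear:
    - [0,0,0]
    - [0,0,0]
    - [0,0,0]
  angular:
    - [0,0,0]
    - [0,0,0]
    - [0,0,0]
  hand: [0.1,0.1,0.1]

```text
clock: 35.42
position: [0.583, -0.1027, 0.362]
ee_rot: [0.0, 0.732, 0.681, -0.0]
contact_force: [0.7, -0.1, -0.3]
width: 0.0343
gripper_force: 40.3
```

Call:
carry_out:
  linear:
    - [0.001,0.001,-0.04]
    - [0,0,-0.03]
    - [0,0,-0.02]
    - [0,0,-0.015]
    - [0,0,-0.01]
    - [0,0,0]
    - [0,0,0]
  angular:
    - [0,0,0]
    - [0,0,0]
    - [0,0,0]
    - [0,0,0]
    - [0,0,0]
    - [0,0,0]
    - [0,0,0]
  hand: [0.1,0.1,0.1,0.1,0.1,0.1,0.1]

```text
clock: 36.0
position: [0.5841, -0.1022, 0.3046]
ee_rot: [0.0, 0.732, 0.682, 0.0]
contact_force: [-0.7, 0.8, -0.7]
width: 0.0343
gripper_force: 40.3
```

Call:
carry_out:
  linear:
    - [0,0,-0.0045]
    - [0,0,0]
    - [0,0,0]
    - [0,0,0]
    - [0,0,0]
    - [0,0,0.03]
    - [0,0,0.08]
    - [0,0,0.08]
  angular:
    - [0,0,0]
    - [0,0,0]
    - [0,0,0]
    - [0,0,0]
    - [0,0,0]
    - [0,0,0]
    - [0,0,0]
    - [0,0,0]
  hand: [0.1,1,1,1,1,1,1,1]

```text
clock: 36.67
position: [0.5835, -0.1018, 0.3965]
ee_rot: [-0.002, 0.732, 0.682, -0.001]
contact_force: [2.4, -0.8, 0.1]
width: 0.0857
gripper_force: 0.0
```

Call:
carry_out:
  linear:
    - [-0.0013,-0.015,0]
    - [-0.0013,-0.015,0]
    - [-0.0013,-0.015,0]
    - [-0.0013,-0.015,0]
    - [-0.0013,-0.015,0]
    - [-0.0013,-0.015,0]
    - [-0.0013,-0.015,0]
    - [-0.0013,-0.015,0]
  angular:
    - [0,0,-0.98]
    - [0,0,-0.98]
    - [0,0,-0.98]
    - [0,0,-0.98]
    - [0,0,-0.98]
    - [0,0,-0.98]
    - [0,0,-0.98]
    - [0,0,-0.98]
  hand: [1,1,1,1,1,1,1,1]

```text
clock: 37.33
position: [0.5787, -0.1623, 0.3973]
ee_rot: [0.0, 0.907, 0.421, 0.0]
contact_force: [-0.5, -0.4, 0.1]
width: 0.0851
gripper_force: 0.0
```

Call:
carry_out:
  linear:
    - [-0.0013,-0.015,0]
    - [-0.0013,-0.015,0]
    - [-0.0013,-0.015,0]
    - [-0.0013,-0.015,0]
    - [-0.0013,-0.015,0]
    - [-0.0013,-0.015,0]
    - [-0.0013,-0.015,0]
    - [-0.0013,-0.015,0]
  angular:
    - [0,0,-0.98]
    - [0,0,-0.98]
    - [0,0,-0.98]
    - [0,0,-0.98]
    - [0,0,-0.98]
    - [0,0,-0.98]
    - [0,0,-0.98]
    - [0,0,-0.98]
  hand: [1,1,1,1,1,1,1,1]

```text
clock: 38.0
position: [0.5735, -0.2223, 0.3973]
ee_rot: [0.0, 0.993, 0.121, 0.0]
contact_force: [-0.1, -0.4, 0.2]
width: 0.0856
gripper_force: 0.0
```

Call:
carry_out:
  linear:
    - [-0.0013,-0.015,0]
    - [-0.0013,-0.015,0]
    - [-0.0013,-0.015,0]
    - [-0.0013,-0.015,0]
    - [0,0,0]
    - [0,0,0]
  angular:
    - [0,0,-0.98]
    - [0,0,-0.98]
    - [0,0,-0.98]
    - [0,0,-0.98]
    - [0,0,0]
    - [0,0,0]
  hand: [1,1,1,1,1,1]

```text
clock: 38.5
position: [0.5709, -0.2521, 0.3972]
ee_rot: [-0.0, 0.999, -0.033, -0.0]
contact_force: [-1.1, 0.4, 0.9]
width: 0.085
gripper_force: 0.0
```

```bash
python3 look.py w10
python3 - <<'E'
from h import *
im=cv2.imread('pics/w10.png')
t=manip.get_image('top')[:,:,::-1].copy();cv2.imwrite('pics/top5.png',t)
cv2.imwrite('pics/combo4.png',np.vstack([cv2.resize(t[160:230,250:390],(560,280),interpolation=2),cv2.resize(im[40:300],(560,260))]))
E
```

```text
[ 0.57093796 -0.25212641  0.39715464] -3.7897933848732808 [-5.43476960e-06  2.12950098e-04]
```

View pics/combo4.png

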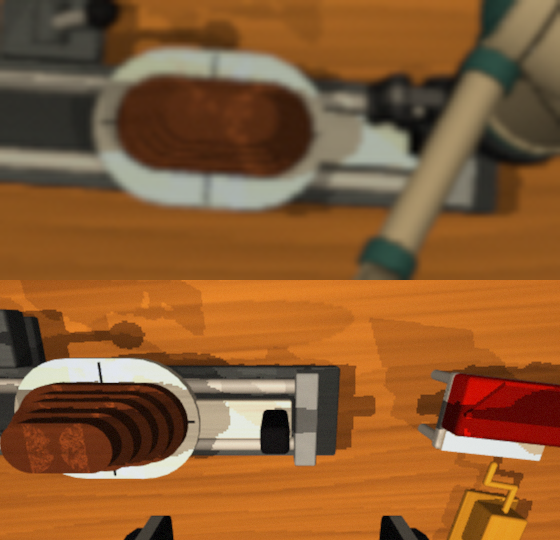

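```bash
python3 - <<'E'
from h import *
c=cam('wrist')
print('E centre',ray(c,[[57.5,210.5]],.135),'ends',ray(c,[[2,210],[113,211]],.135))
print('plate x-line ends',ray(c,[[99,122],[114,236]],.055),'handle',ray(c,[[275,192]],.115))
E
```

```text
E centre [[ 0.58203489 -0.1027868 ]] ends [[ 0.58486043 -0.06500696]
 [ 0.57920697 -0.1405985 ]]
plate x-line ends [[ 0.63455503 -0.10507875]
 [ 0.53015333 -0.09622596]] handle [[ 0.57987891 -0.25168548]]
```

Call:
carry_out:
  linear:
    - [0,0,-0.08]
    - [0,0,-0.08]
    - [0,0,-0.08]
    - [0,0,-0.05]
    - [0,0,-0.009]
    - [0,0,0]
    - [0,0,0]
    - [0,0,0]
  angular:
    - [0,0,0]
    - [0,0,0]
    - [0,0,0]
    - [0,0,0]
    - [0,0,0]
    - [0,0,0]
    - [0,0,0]
    - [0,0,0]
  hand: [1,1,1,1,1,0.4,0,0]
  force: 30

```text
clock: 39.27
position: [0.5721, -0.2524, 0.2501]
ee_rot: [0.001, 0.999, -0.033, 0.002]
contact_force: [-0.2, 0.4, -0.1]
width: 0.0516
gripper_force: 0.0
```

Call:
carry_out:
  linear:
    - [0,0,0]
    - [0,0,0]
    - [0,0,0]
    - [0,0,0]
    - [0,0,0]
  angular:
    - [0,0,0]
    - [0,0,0]
    - [0,0,0]
    - [0,0,0]
    - [0,0,0]
  hand: [0,0,0,0,0]

```text
clock: 39.68
position: [0.5715, -0.2519, 0.2496]
ee_rot: [0.0, 0.999, -0.034, 0.002]
contact_force: [-0.8, 1.1, 6.5]
width: 0.0217
gripper_force: 32.0
```

Call:
carry_out:
  linear:
    - [0.0003,0.004,0]
    - [0.0006,0.008,0]
    - [0.0009,0.012,0]
    - [0.0012,0.016,0]
    - [0.0012,0.016,0]
    - [0.0012,0.016,0]
    - [0.0012,0.016,0]
    - [0.0012,0.016,0]
  angular:
    - [0,0,0]
    - [0,0,0]
    - [0,0,0]
    - [0,0,0]
    - [0,0,0]
    - [0,0,0]
    - [0,0,0]
    - [0,0,0]
  hand: [0,0,0,0,0,0,0,0]

```text
clock: 40.35
position: [0.575, -0.2013, 0.2496]
ee_rot: [0.002, 0.999, -0.034, 0.001]
contact_force: [-2.2, -6.0, 5.9]
width: 0.0218
gripper_force: 32.0
```

Call:
carry_out:
  linear:
    - [0.0012,0.016,0]
    - [0.0012,0.016,0]
    - [0.0012,0.016,0]
    - [0.0012,0.016,0]
    - [0.0012,0.016,0]
    - [0.0012,0.016,0]
    - [0.0012,0.016,0]
    - [0.0012,0.016,0]
  angular:
    - [0,0,0]
    - [0,0,0]
    - [0,0,0]
    - [0,0,0]
    - [0,0,0]
    - [0,0,0]
    - [0,0,0]
    - [0,0,0]
  hand: [0,0,0,0,0,0,0,0]

```text
clock: 41.02
position: [0.5795, -0.1371, 0.2497]
ee_rot: [0.002, 0.999, -0.034, 0.001]
contact_force: [-4.1, -5.2, 6.7]
width: 0.0221
gripper_force: 32.1
```

Call:
carry_out:
  linear:
    - [0.0012,0.016,0]
    - [0.0012,0.016,0]
    - [0.0012,0.016,0]
    - [0.0012,0.016,0]
    - [0.0012,0.016,0]
    - [0.001,0.013,0]
    - [0.0008,0.01,0]
    - [0.0005,0.007,0]
  angular:
    - [0,0,0]
    - [0,0,0]
    - [0,0,0]
    - [0,0,0]
    - [0,0,0]
    - [0,0,0]
    - [0,0,0]
    - [0,0,0]
  hand: [0,0,0,0,0,0,0,0]

```text
clock: 41.68
position: [0.5834, -0.0816, 0.2496]
ee_rot: [0.001, 0.999, -0.033, 0.0]
contact_force: [-5.2, -3.8, 8.0]
width: 0.0217
gripper_force: 32.2
```

Call:
carry_out:
  linear:
    - [0.0003,0.004,0]
    - [0.0003,0.004,0]
    - [0.0003,0.004,0]
    - [0.0003,0.004,0]
    - [0.0003,0.004,0]
    - [0.0003,0.004,0]
    - [0,0,0]
    - [0,0,0]
  angular:
    - [0,0,0]
    - [0,0,0]
    - [0,0,0]
    - [0,0,0]
    - [0,0,0]
    - [0,0,0]
    - [0,0,0]
    - [0,0,0]
  hand: [0,0,0,0,0,0,0,0]

```text
clock: 42.35
position: [0.5843, -0.0696, 0.2496]
ee_rot: [0.001, 0.999, -0.034, 0.0]
contact_force: [-5.3, -3.1, 8.1]
width: 0.0216
gripper_force: 32.3
```

Call:
carry_out:
  linear:
    - [0,0.004,0]
    - [0,0.004,0]
    - [0,0.004,0]
    - [0,0.004,0]
    - [0,0.004,0]
    - [0,0.004,0]
    - [0,0.004,0]
    - [0,0.004,0]
  angular:
    - [0,0,0]
    - [0,0,0]
    - [0,0,0]
    - [0,0,0]
    - [0,0,0]
    - [0,0,0]
    - [0,0,0]
    - [0,0,0]
  hand: [0,0,0,0,0,0,0,0]

```text
clock: 43.02
position: [0.585, -0.0541, 0.2496]
ee_rot: [0.001, 0.999, -0.034, 0.001]
contact_force: [-1.1, -5.2, 6.7]
width: 0.0218
gripper_force: 32.0
```

Call:
carry_out:
  linear:
    - [0,0.004,0]
    - [0,0.003,0]
    - [0,0,0]
  angular:
    - [0,0,0]
    - [0,0,0]
    - [0,0,0]
  hand: [0,0,0]

```text
clock: 43.27
position: [0.5851, -0.0523, 0.2496]
ee_rot: [0.004, 0.999, -0.033, 0.001]
contact_force: [-3.0, -12.1, 6.2]
width: 0.0216
gripper_force: 33.0
```

Call:
carry_out:
  linear:
    - [0,-0.002,0]
    - [0,0,0]
    - [0,0,0]
    - [0,0,0]
    - [0,0,0.03]
    - [0,0,0.08]
    - [0,0,0.08]
    - [0,0,0.08]
  angular:
    - [0,0,0]
    - [0,0,0]
    - [0,0,0]
    - [0,0,0]
    - [0,0,0]
    - [0,0,0]
    - [0,0,0]
    - [0,0,0]
  hand: [0,0.6,0.6,0.6,0.8,1,1,1]

```text
clock: 43.93
position: [0.5845, -0.05, 0.3836]
ee_rot: [-0.0, 0.999, -0.033, -0.001]
contact_force: [1.9, -0.7, -0.2]
width: 0.085
gripper_force: 0.0
```

Call:
carry_out:
  linear:
    - [0,0,0.02]
    - [0,0,0]
    - [0,0,0]
  angular:
    - [0,0,0]
    - [0,0,0]
    - [0,0,0]
  hand: [1,1,1]

```text
clock: 44.18
position: [0.5845, -0.0501, 0.3925]
ee_rot: [-0.0, 0.999, -0.033, 0.0]
contact_force: [0.1, -0.7, 0.3]
width: 0.0856
gripper_force: 0.0
```

```bash
python3 look.py w11
python3 - <<'E'
from h import *
im=cv2.imread('pics/w11.png')
t=manip.get_image('scene')[:,:,::-1].copy();cv2.imwrite('pics/scene2.png',t)
cv2.imwrite('pics/combo5.png',np.vstack([cv2.resize(t[170:290,170:380],(560,320),interpolation=2),cv2.resize(im[0:300],(480,257))[:, :480] if 0 else cv2.copyMakeBorder(cv2.resize(im[:280],(560,280)),0,0,0,0,0)]))
# knob from w1 and top0
p=manip.camera_params('wrist');K=np.array([[p['fx'],0,p['cx']],[0,p['fy'],p['cy']],[0,0,1]])
T=np.eye(4);T[:3,:3]=R.from_quat([.99943,-.03365,-.00096,.00017]).as_matrix();T[:3,3]=[0.57829488,-0.13055787,0.40407502]
c1=(K,T@p['hand_eye']);c2=cam('top');c3=cam('wrist')
for z in(.08,.1,.11,.12,.13,.14):print(z,ray(c1,[121,98],z),ray(c2,[274.5,162.8],z))
E
```

```text
[ 0.58448047 -0.05010585  0.39246019] -3.8362693189345927 [1.45349697e-04 5.26549903e-06]
0.08 [[ 0.65933102 -0.01460036]] [[ 0.66420788 -0.02450146]]
0.1 [[ 0.65918716 -0.02288137]] [[ 0.66105845 -0.02429781]]
0.11 [[ 0.65911523 -0.02702188]] [[ 0.65948373 -0.02419598]]
0.12 [[ 0.6590433  -0.03116239]] [[ 0.65790902 -0.02409416]]
0.13 [[ 0.65897137 -0.0353029 ]] [[ 0.6563343  -0.02399233]]
0.14 [[ 0.65889944 -0.03944341]] [[ 0.65475959 -0.02389051]]
```

View pics/combo5.png

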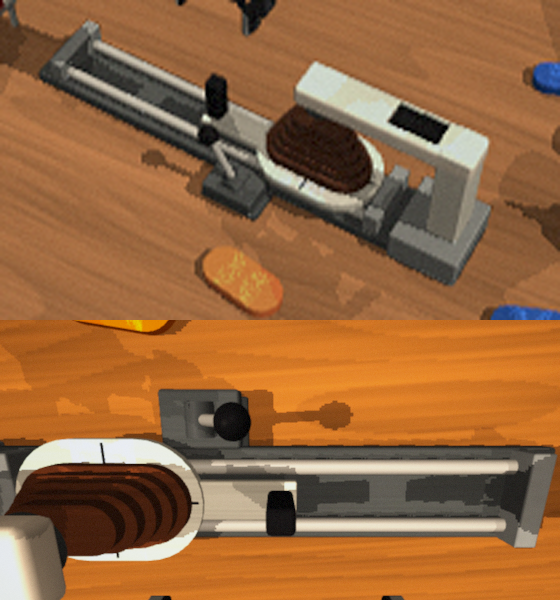

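The knob triangulates to about (0.659,-0.024,0.105), which agrees with the stated pivot and the 80 mm lever. The stack is neat under the laser. Next I push the lever over from its -y side.

Call:
carry_out:
  linear:
    - [0.055,-0.008,0]
    - [0.055,-0.008,0]
    - [0.055,-0.008,0]
    - [0,0,0]
    - [0,0,-0.08]
    - [0,0,-0.08]
    - [0,0,-0.06]
    - [0,0,-0.035]
  angular:
    - [0,0,0]
    - [0,0,0]
    - [0,0,0]
    - [0,0,0]
    - [0,0,0]
    - [0,0,0]
    - [0,0,0]
    - [0,0,0]
  hand: [0,0,0,0,0,0,0,0]

```text
clock: 44.95
position: [0.6645, -0.0619, 0.2583]
ee_rot: [-0.001, 0.999, -0.034, -0.006]
contact_force: [0.0, 0.2, 0.8]
width: -0.0001
gripper_force: 0.0
```

Call:
carry_out:
  linear:
    - [0,0.01,0]
    - [0,0.02,0]
    - [0,0.02,0]
    - [0,0.02,0]
    - [0,0.02,0]
    - [0,0,0]
  angular:
    - [0,0,0]
    - [0,0,0]
    - [0,0,0]
    - [0,0,0]
    - [0,0,0]
    - [0,0,0]
  hand: [0,0,0,0,0,0]

```text
clock: 45.45
position: [0.6675, -0.0147, 0.2669]
ee_rot: [-0.001, 0.999, -0.033, 0.001]
contact_force: [-0.2, -0.4, -0.1]
width: -0.0
gripper_force: 0.0
```

Call:
carry_out:
  linear:
    - [0,0.02,0]
    - [0,0.02,0]
    - [0,0.01,0]
    - [0,0.01,0]
    - [0,0,0]
  angular:
    - [0,0,0]
    - [0,0,0]
    - [0,0,0]
    - [0,0,0]
    - [0,0,0]
  hand: [0,0,0,0,0]

```text
clock: 45.87
position: [0.667, 0.0138, 0.2649]
ee_rot: [-0.0, 0.999, -0.033, -0.0]
contact_force: [-0.3, -0.6, 0.6]
width: -0.0002
gripper_force: 0.0
```

Call:
carry_out:
  linear:
    - [0,0.01,0]
    - [0,0.01,0]
    - [0,0,0]
    - [0,0,0]
  angular:
    - [0,0,0]
    - [0,0,0]
    - [0,0,0]
    - [0,0,0]
  hand: [0,0,0,0]

```text
clock: 46.2
position: [0.6672, 0.0228, 0.2651]
ee_rot: [-0.0, 0.999, -0.034, -0.0]
contact_force: [-1.2, 0.4, 0.4]
width: -0.0002
gripper_force: 0.0
```

```bash
python3 - <<'E'
from h import *
c=cam('scene');t=manip.get_image('scene')[:,:,::-1].copy();w=manip.get_image('wrist')[:,:,::-1].copy()
cv2.imwrite('pics/scene3.png',t);cv2.imwrite('pics/w12.png',w)
for th in(-.5,0,.35,.5):
  P=[.6604+.08*np.sin(th)*.07,.0126+.08*np.sin(th),.035+.08*np.cos(th)];print(th,proj(c,P),proj(cam('wrist'),P))
cv2.imwrite('pics/combo6.png',np.vstack([cv2.resize(t[160:280,170:380],(560,320),interpolation=2),w[:280]]))
E
```

```text
-0.5 [[247.41702503 220.41724927]] [[391.94085698 305.39193448]]
0 [[257.51418832 223.5347382 ]] [[301.74966631 319.37338634]]
0.35 [[264.96081707 228.05566579]] [[233.14223812 311.94257024]]
0.5 [[267.94877395 230.42675832]] [[208.33878865 304.93878357]]
```

View pics/combo6.png

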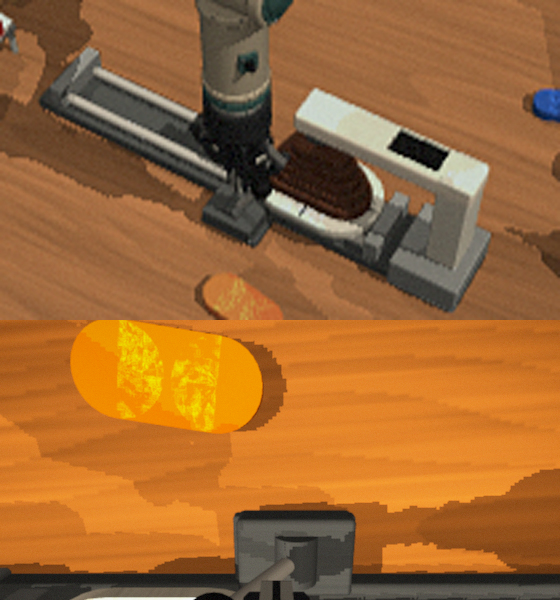

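The wrist view shows the lever swung over, with its stick running from (290,250) to the knob near (212,280). I'll press slightly further to the stop.

Call:
carry_out:
  linear:
    - [0,0.005,0]
    - [0,0.005,0]
    - [0,0,0]
    - [0,0,0]
  angular:
    - [0,0,0]
    - [0,0,0]
    - [0,0,0]
    - [0,0,0]
  hand: [0,0,0,0]

```text
clock: 46.63
position: [0.6674, 0.0248, 0.2653]
ee_rot: [0.003, 0.999, -0.033, 0.0]
contact_force: [-0.0, -9.7, -1.0]
width: -0.0001
gripper_force: 4.6
```

The force rose to about 10 N, so the lever is on its end stop. I'll back off and check.

Call:
carry_out:
  linear:
    - [0,-0.02,0]
    - [0,-0.05,0]
    - [0,-0.03,0]
    - [0,0,0.06]
    - [0,0,0.08]
    - [0,0,0.08]
    - [0,0,0.05]
    - [0,0,0]
  angular:
    - [0,0,0]
    - [0,0,0]
    - [0,0,0]
    - [0,0,0]
    - [0,0,0]
    - [0,0,0]
    - [0,0,0]
    - [0,0,0]
  hand: [0,0,0,0,0,0,0,0]

```text
clock: 47.3
position: [0.6684, -0.023, 0.4078]
ee_rot: [0.0, 0.999, -0.034, 0.007]
contact_force: [0.7, -0.2, 0.2]
width: -0.0001
gripper_force: 0.0
```

Call:
carry_out:
  linear:
    - [-0.05,-0.05,0]
    - [-0.05,-0.05,0]
    - [-0.05,-0.05,0]
    - [-0.02,-0.05,0]
    - [0,0,0]
    - [0,0,0]
    - [0,0,0]
  angular:
    - [0,0,0]
    - [0,0,0]
    - [0,0,0]
    - [0,0,0]
    - [0,0,0]
    - [0,0,0]
    - [0,0,0]
  hand: [0,0,0,0,0,0,0]

```text
clock: 47.88
position: [0.5824, -0.1225, 0.3998]
ee_rot: [-0.001, 0.999, -0.034, -0.0]
contact_force: [0.7, 0.5, -0.2]
width: -0.0003
gripper_force: 0.0
```

```bash
python3 - <<'E'
from h import *
s=manip.get_state();print(s['position'],s['contact_force'])
for n,win in(('top',(140,180,240,300)),('scene',(205,245,235,285))):
  t=manip.get_image(n)[:,:,::-1].copy();cv2.imwrite(f'pics/{n}9.png',t)
  a,b,c0,d=win;m=np.zeros(t.shape[:2],np.uint8);m[a:b,c0:d]=(t[a:b,c0:d].max(2)<50)
  k,l,st,ce=cv2.connectedComponentsWithStats(m)
  for i in range(1,k):
    if st[i,4]>15:print(n,st[i],ce[i])
  for th in(-.5,.35,.5):print(th,proj(cam(n),[.6604+.08*np.sin(th)*.07,.0126+.08*np.sin(th),.035+.08*np.cos(th)]))
# stack and plate in top view; handle
t=cv2.imread('pics/top9.png');m=(t.max(2)<45).astype(np.uint8);m[:175]=0;m[205:]=0;m[:,:270]=0;m[:,:].T[310:]=0
k,l,st,ce=cv2.connectedComponentsWithStats(m);print([(ce[i],ray(cam('top'),ce[i],.115)) for i in range(1,k) if st[i,4]>40])
c=cam('wrist');
E
```

```text
[ 0.58235366 -0.12251233  0.39977884] [ 0.65068199  0.548374   -0.18619948]
top [245 158   8   7  50] [248.62 160.9 ]
top [262 160  14  11  99] [267.6969697  164.75757576]
top [258 174  17   3  33] [264.54545455 174.96969697]
-0.5 [[275.05286465 163.71485019]]
0.35 [[250.92727543 161.76208397]]
0.5 [[247.00170689 161.77138392]]
scene [247 205   8  10  69] [250.56521739 208.88405797]
scene [272 214  13  18 120] [279.70833333 223.05833333]
scene [247 218  38  27 157] [269.15286624 232.81528662]
scene [235 223  17   9  39] [242.64102564 226.97435897]
scene [249 233  10   9  50] [253.44 236.12]
scene [246 239  11   6  29] [249.5862069  242.34482759]
-0.5 [[247.41702503 220.41724927]]
0.35 [[264.96081707 228.05566579]]
0.5 [[267.94877395 230.42675832]]
[(array([285.69090909, 188.94545455]), array([[ 0.58737185, -0.05434114]]))]
```

```bash
python3 - <<'E'
from h import *
c=cam('wrist');t=manip.get_image('wrist')[:,:,::-1].copy();cv2.imwrite('pics/w13.png',t)
m=(t.max(2)<45).astype(np.uint8);m[150:]=0;m[:,200:]=0
k,l,st,ce=cv2.connectedComponentsWithStats(m)
for i in range(1,k):
  if st[i,4]>150:print(st[i],ce[i],ray(c,ce[i],.105))
for th in(-.5,.3,.35,.4,.45,.5):print(th,proj(c,[.6604+.08*np.sin(th)*.07,.0126+.08*np.sin(th),.035+.08*np.cos(th)]))
print(tiers(t,c,.135)[1])
E
```

```text
[ 110   74   70   56 1308] [149.26223242  99.01299694] [[ 0.66202412 -0.0373151 ]]
[   7   87   44   37 1216] [ 27.96710526 105.22615132] [[0.66354395 0.04955986]]
[ 95 129  56  12 202] [119.77722772 136.00990099] [[ 0.6378469  -0.01126629]]
[  0 142  86   8 161] [ 42.83850932 146.86956522] [[0.63378044 0.04694415]]
-0.5 [[134.1421191  106.45859284]]
0.3 [[ 41.3126816  106.49030415]]
0.35 [[ 37.01109961 106.39223375]]
0.4 [[ 33.02198663 106.28435074]]
0.45 [[ 29.35844322 106.16731051]]
0.5 [[ 26.03100891 106.04181039]]
[(array([ 39., 193.]), array([605.9,  31.7]), array([79.7, 61.6]), 85.3)]
```

The knob reads about +0.47 rad past vertical, so the lever is at about 0.97. The carriage is home, and the stack looked neat in the last home views. Handing in.

```bash
python3 -c "
from rig import manip
print(manip.sign_off())"
```

```text
the job is handed in; nothing more can be done
None
```

The job is handed in: all five tiers are stacked on the plate, the carriage is home under the laser, and the lock lever is over at about 0.97 rad by camera; the hand-in gave no verdict.

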